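Clamp a pin with the guarded spring lever and hold it

ROBOT

A 6-joint arm with a two-finger parallel gripper is mounted at the origin on a cart in front of the work surface, level with it; the furniture and walls round the work are solid. World frame = base frame: x ahead of the robot, y to its left, z up, the work surface at z = 0. Lengths are in mm, angles in rad, forces in N, time in s.
With the tool pointing down it reaches from about 375 to 975 mm from the base axis. Payload 3.8 kg.
Tool frame: the origin (TCP) lies midway between the tips of the shut fingers; the grasp point (between the pads) lies 19 mm behind it (r.pinch_z is the distance from the TCP to the grasp point, in mm); z points along the fingers, y is the direction in which the jaws open and shut (so a half turn about z gives the same grasp; the last joint's range is limited). The gripper opens to 88 mm and grips with 3 to 60 N. Pads are 18 mm wide; open, the fingers measure 123 mm over their backs; the gripper's body (75 mm by 187 mm) begins 45 mm behind the grasp point.
Start: joints at [-1.302, 0.264, 1.604, -0, 1.274, -0.037], TCP at [203.207, -643.681, 238.706] pointing down, gripper open.
Joint ranges: [-2.63, 2.63], [-0.94, 2.18], [0.31, 2.57], [-1.31, 4.45], [0, 2.66], [-2.55, 2.55]. Speed limits (rad/s): [2.57, 2.57, 3.14, 3.14, 3.14, 3.14].

INTERFACE

Orientations are given as a rotation vector (axis times angle).
In Python, from bench import telemetry, viewer, r gives the robot as it stands.
- The arm moves only by the tool send_rows, never from a script. Its argument "plan" is a list of rows, each an object of numbers: "tx", "ty", "tz": the shift along the tool's x, y, z in mm; "rx", "ry", "rz": the turn, a rotation vector about the tool's x, y, z in rad; "grip": the opening, from 0 (shut) to 1 (fully open). In form: [{"tx": .., "ty": .., "tz": .., "rx": .., "ry": .., "rz": .., "grip": ..}, ...]. A call has 1 to 20 rows; each row is the pose to reach, as a shift and turn from the pose commanded when the call began, along the tool's axes at that moment; what a row does not reach only later rows make up. A row lasts 1/12 s, in which the tool goes at most 41.7 mm and 7.16 degrees, less where a joint would pass 70% of its speed; a pose out of reach is approached as far as the arm can. A call with a gripper value outside its range is refused whole. The fingers move at their own pace and stop on an object; the grip force is fixed at half the most. Time passes only in rows, so rows that repeat a pose let the fingers close. It gives the time, the measured TCP pose, the force and the opening at its end, in the units of the state.
- telemetry.get_obs(): the state, without advancing time (a new reading comes with each control period).
- viewer.snapshot(name): name is "side" or "top" or "wrist"; returns the picture (400x640x3 uint8, red, green, blue); there is no depth.
- viewer.camera_model(name): a dict with "fx", "fy", "cx", "cy" (pixels), "k1" (the pictures are not rectified: a ray, as slopes to the right and down, at radius r is drawn at 1 + k1 r^2 times it, then the intrinsics apply), "camera_from_world" (4x4, takes a point from world to camera coordinates). Camera axes: x right, y up, looking along -z (the intrinsics and any distortion apply to the point x, -y, -z); pixel columns grow to the right and rows downward; lengths in mm; the calibration is good to about 2 mm. A picture is of the moment at which its call begins: read the wrist's pose just before it. camera_model takes no time and is no camera call; for the wrist camera it gives the pose at the moment of the call.
- r.finish_job(): hands the job in, once; it reports no verdict.
The state is a dict: "clock": time; "joint_positions": joint angles; "joint_velocities": joint speeds; "joint_torque": joint torques, N m; "ee_pos": TCP position; "ee_rot": TCP orientation; "ft_force": force on the tool from outside, world axes, zero at the start; "torque": the same for the moment, N m; "finger_gap": opening from 0.0 (shut) to 1.0 (fully open).
Only numpy, scipy, OpenCV 4.12 (cv2) and the standard library are available. Lean on these libraries where they do the work, as an engineer would, in place of code of your own. Each camera call takes 0.05 s, during which the arm holds its last target.

TASK

Take the brass pin out of the wooden rack, stand it fully home in the bore of the grey pin clamp and let go of it; then flip the red safety catch over to the left as far as it goes, and only then pull the lever by its black knob towards the robot until it reaches its stop, so that the jaw clamps the pin. The lever springs back, so finish holding it there against its stop with the fingers, without letting go. Leave the steel pin, the yellow tape measure and the blue screwdriver where they are.

Things in the scene. Friction and masses are not known exactly. Their poses are not given: they have to be found in the camera images.
- clamp: Grey pin clamp screwed to the bench, base plate 210 x 90 x 13 mm. Origin on the bench surface; x runs along the clamp from the bore (front) to the lever (back), y to its left, z up. In this frame: base plate x -125..85 mm; bore block 44 x 50 mm, top 40 mm high, at x = -85; fixed anvil before the bore, top 62 mm high; jaw behind the bore, top at most 60 mm high, its face 25 mm behind the bore's centre when open; lever hinge at x = 45.
- bore_mouth (a point): Centre of the mouth of the upright bore, 40 mm above the bench. Bore 18 mm in diameter, 22 mm deep, with a 2 mm chamfer. Axes as the clamp's.
- bore_floor (a point): Centre of the floor of the bore, 18 mm above the bench; the foot of a seated pin rests here. Axes as the clamp's.
- brass_pin: Brass (yellow metal) pin to be clamped, a plain upright round bar 16 mm in diameter and 100 mm long, about 0.12 kg, chamfered foot. Origin at the centre of its foot, z up along it. It starts upright in one of the rack's two holes, foot 10 mm above the bench.
- steel_pin: Steel (silver) pin of the same size and origin, in the other hole of the rack; stays there.
- pin_rack: Fixed wooden rack 110 x 50 x 35 mm (its x, y, z), origin at the centre of its underside; two holes of 18 mm, 25 mm deep, at x = -27 and +27 mm. Either pin may be in either hole.
- catch (a joint): Angle of the red safety catch in rad: about 0 upright (its nose stands about 4 mm before the lever's stem and blocks the lever), 1.0 at its stop, flipped over to the clamp's left (+y). Stays where it is left by friction; a push of about 1 N at the tab turns it. It must be past 0.7, fully over is best.
- catch_tab (a point): Centre of the catch's thumb tab, a red bar 34 mm long (clamp x), 9 mm thick (clamp y) and 13 mm high when upright, on top of the catch at the side towards the bore. It lies 56.5 mm from the hinge, straight above it when upright (about 92 mm above the bench), and moves with the catch.
- catch_hinge (a point): Point on the catch's hinge, 35 mm above the bench; the axis runs along the clamp's x.
- lever (a joint): Angle of the lever in rad: 0 at rest, leaning back 0.55 rad from upright; 1.0 at its stop, leaning 0.45 rad to the front (the clamp's -x). A spring pulls it back to 0; with the pin clamped it takes about 7 N at the knob to hold it at the stop. The lever drives the jaw 22 mm per rad; the jaw meets the pin at about 0.82 and its sprung pad then yields up to the lever's stop.
- handle: The lever itself: steel stem 10 mm in diameter with a black ball knob 26 mm in diameter at the top. Origin on the hinge axis; y is the hinge axis (the clamp's y).
- knob (a point): Centre of the lever's knob, 130 mm from the hinge, 146 mm above the bench at rest and 152 mm at the stop; moves with the lever.
- lever_hinge (a point): Point on the lever's hinge axis in the middle of the lever, 35 mm above the bench; the axis runs along the clamp's y.
- jaw_face: Brass face of the moving jaw, 26 mm wide and 16 mm high, origin at the middle of its front; it moves to the clamp's -x onto the pin and presses with about 15 N at the lever's stop.
- measure: Yellow tape measure with its tongue a little out, standing on the bench, 127 mm long (its y), 34 mm wide, 60 mm high, origin on the bench below its middle. Bystander.
- driver: Blue screwdriver lying on the bench, 164 mm long (its y), 23 mm thick, origin on the bench below its middle. Bystander.
Things that resemble listed ones, but are neither listed nor needed, are in the scene too. What is meant by the brass_pin is not orange or pink, and is the smaller of those in its own colour.

How it is judged:
By the outcome, as a careful person would: the job done as asked, in the order asked, and still so for the second after the job is handed in, while the arm keeps its last pose, push and grip.
It also fails if it takes over 59 s, if anything falls off the work surface, if the arm or the gripper's body presses on something with over 40 N, if the wrist force passes 120 N, or if a joint passes its speed limit or range.

## Working session

There is one attempt and no reset: what is moved stays moved. The work goes in short steps, Python scripts to look and compute and a tool call to move; the robot and the scene stay as the last step left them, time stands still between calls to the robot, and variables do not carry over. Pictures are saved under pics/ and viewed, and the job is handed in when it is done.

Besides the shell and the picture viewer there is one more tool, called after "Call:" as name([rows], argument=value, ...), one row to a line, values as JSON. send_rows: Moves the arm, as the interface text tells. Its arguments: {"type":"object","properties":{"plan":{"type":"array"}},"required":["plan"]}

```bash
ls; mkdir -p pics; python3 - <<'E'
from bench import telemetry, viewer, r
import cv2,json
for n in ["side","top","wrist"]:
    m=viewer.camera_model(n)
    im=viewer.snapshot(n)
    cv2.imwrite(f"pics/{n}0.png",im[:,:,::-1])
    print(n,{k:(v if not hasattr(v,'tolist') else v.tolist()) for k,v in m.items()})
print(telemetry.get_obs(), r.pinch_z)
E
```

```text
pics
side {'fx': 412.3397070098482, 'fy': 412.3397070098482, 'cx': 313.29860957998056, 'cy': 193.42776899562645, 'k1': 0.022109361980051274, 'camera_from_world': [[-0.8162503885136823, -0.5772797578786528, 0.021986004521652894, 568.3159870645086], [0.259885608986105, -0.3329461353840625, 0.9064250334003021, -149.5591081050819], [-0.5159406685784554, 0.7455836318458052, 0.421794113793015, -887.6790577692648], [0.0, 0.0, 0.0, 1.0]]}
top {'fx': 453.46498920469884, 'fy': 453.46498920469884, 'cx': 308.3117274636377, 'cy': 186.17155027369915, 'k1': -0.07485574026510541, 'camera_from_world': [[7.182620656486298e-05, -0.9999102301698554, -0.013398747802052807, 212.03757364380692], [0.9960019739607847, -0.0011253935600240956, 0.08932413646689037, -526.1653925616351], [-0.08933119671882074, -0.013351595073324408, 0.9959124822000082, -1147.2697095649262], [0.0, 0.0, 0.0, 1.0]]}
wrist {'fx': 279.34491953866996, 'fy': 279.34491953866996, 'cx': 319.15287168710626, 'cy': 201.33204237879002, 'k1': -0.010261474465306302, 'camera_from_world': [[0.3023654858239996, -0.9531872436991458, -0.0030317373970
[... 222 characters left out ...]
ck': 0.15, 'joint_positions': array([-1.30191065e+00,  2.64589897e-01,  1.60504157e+00, -1.68952140e-05,
        1.27373610e+00, -3.68907937e-02]), 'joint_velocities': array([ 0.00105729, -0.00378887, -0.00280669,  0.00095953,  0.00038708,
       -0.00158657]), 'joint_torque': array([ 8.19416382e-04, -5.02842522e+01, -3.57469010e+01,  7.28605106e-02,
        2.49235088e-02, -1.07398700e-04]), 'ee_pos': array([ 203.04898194, -643.15347527,  237.67755632]), 'ee_rot': array([-3.10320527e+00, -4.78183022e-01,  3.47683591e-04]), 'ft_force': array([-0.12978576,  0.05906742, -0.08462204]), 'torque': array([-0.02852014,  0.01351517, -0.03660586]), 'finger_gap': 1.0022237028840493} 18.700000000000003
```

View pics/side0.png

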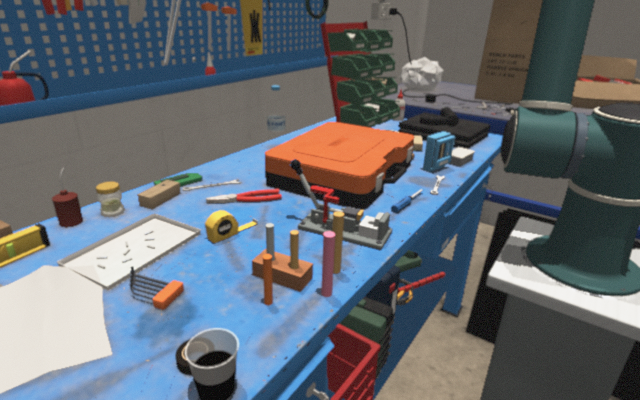

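View pics/top0.png

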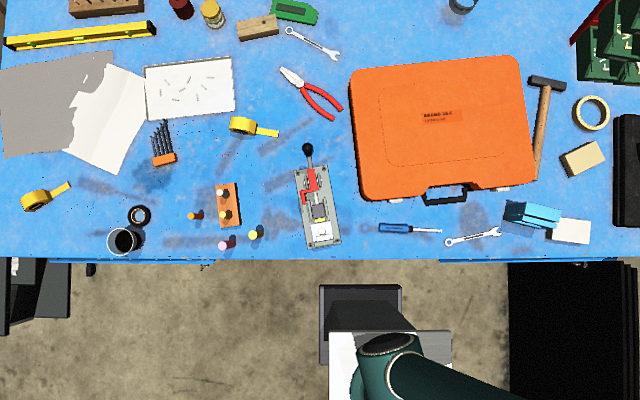

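View pics/wrist0.png

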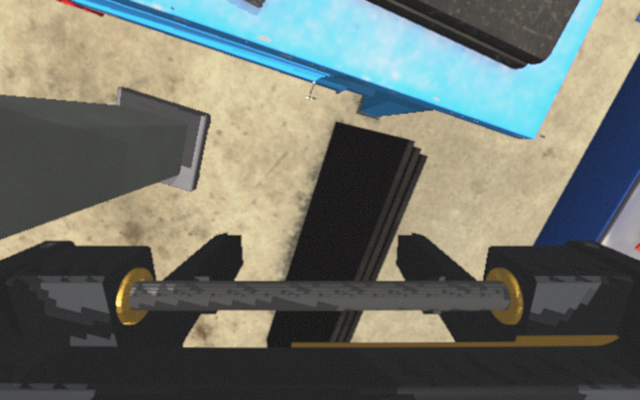

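The tall yellow bar at top (253,234) and the orange (193,215) and pink (223,244) bars are lookalikes. The steel pin is near (220,192), and the likely brass pin is in the rack near (224,214). I'll zoom in to check.

```bash
cat > h.py <<'E'
import numpy as np,cv2
from scipy.spatial.transform import Rotation as R
def proj(m,P):
    P=np.atleast_2d(P); T=np.array(m["camera_from_world"]); c=P@T[:3,:3].T+T[:3,3]
    x=c[:,0]/-c[:,2]; y=-c[:,1]/-c[:,2]; f=1+m["k1"]*(x*x+y*y)
    return np.c_[m["fx"]*x*f+m["cx"],m["fy"]*y*f+m["cy"]]
def ray(m,uv):
    K=np.array([[m["fx"],0,m["cx"]],[0,m["fy"],m["cy"]],[0,0,1.]])
    s=cv2.undistortPoints(np.array([[uv]],float),K,np.array([m["k1"],0,0,0.]))[0,0]
    T=np.array(m["camera_from_world"]); d=T[:3,:3].T@np.array([s[0],-s[1],-1]); o=-T[:3,:3].T@T[:3,3]
    return o,d/np.linalg.norm(d)
def onz(m,uv,z):
    o,d=ray(m,uv); return o+d*(z-o[2])/d[2]
def tri(rays):
    A=0;b=0
    for o,d in rays:
        M=np.eye(3)-np.outer(d,d);A=A+M;b=b+M@o
    p=np.linalg.solve(A,b); return p,[np.linalg.norm((np.eye(3)-np.outer(d,d))@(p-o)) for o,d in rays]
def crop(im,x0,y0,w,h,s,fn):
    cv2.imwrite(fn,cv2.resize(im[y0:y0+h,x0:x0+w],None,fx=s,fy=s,interpolation=cv2.INTER_CUBIC))
E
python3 - <<'E'
from h import *
a=cv2.imread("pics/top0.png"); b=cv2.imread("pics/side0.png")
crop(a,175,135,180,125,4.4,"pics/topc.png"); crop(b,230,150,180,160,3.7,"pics/sidec.png")
E
```

```text
(no output)
```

View pics/topc.png

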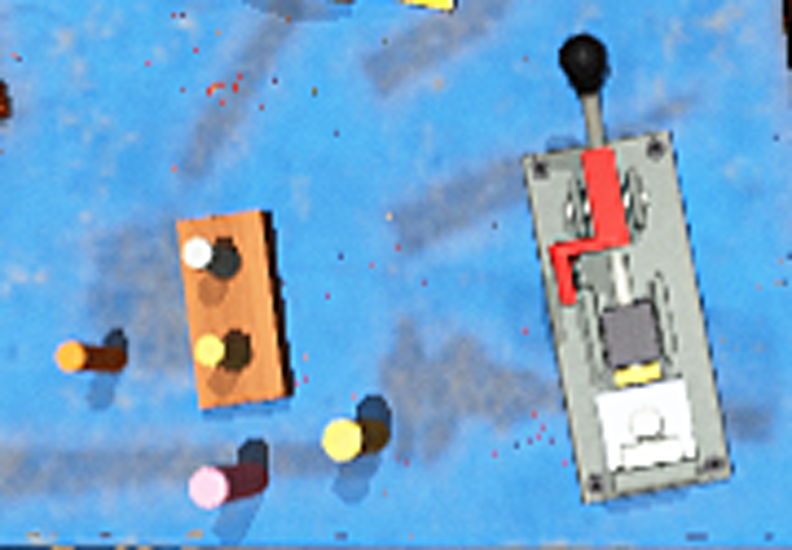

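View pics/sidec.png

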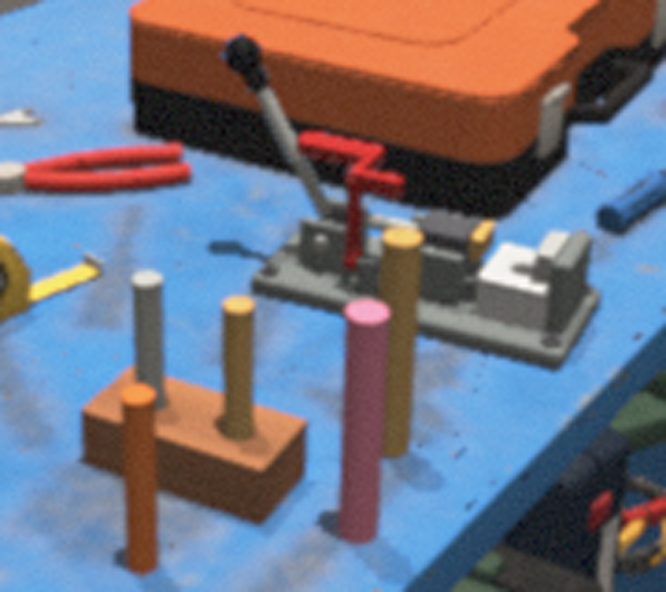

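```bash
python3 - <<'E'
from h import *
from bench import viewer
t=viewer.camera_model("top"); s=viewer.camera_model("side")
T=lambda u,v:(u/4.4+175-.4,v/4.4+135-.4); S=lambda u,v:(u/3.7+230-.4,v/3.7+150-.4)
def both(n,a,b): 
    p,e=tri([ray(t,T(*a)),ray(s,S(*b))]); print(n,p.round(1),np.round(e,1))
both("brass",(208,350),(239,303)); print(onz(t,T(208,350),110))
both("steel",(197,252),(148,278)); both("tall",(342,440),(404,237)); both("pink",(209,488),(367,313)); both("orange",(71,355),(139,394))
both("knob",(583,62),(241,53))
both("bore",(648,420),(528,268)); print(onz(t,T(648,420),40))
both("tabtop",(562,270),(383,183))
c=[onz(t,T(*q),13) for q in [(525,155),(668,132),(732,472),(583,502)]]
print(np.round(c,1)); print(np.mean(c,0)); 
d=(c[0]+c[1]-c[2]-c[3]);print(np.degrees(np.arctan2(d[1],d[0])))
c=[onz(t,T(*q),35) for q in [(177,222),(264,210),(290,396),(203,409)]]
print(np.round(c,1),np.mean(c,0)); d=(c[0]+c[1]-c[2]-c[3]);print(np.degrees(np.arctan2(d[1],d[0])))
E
```

```text
brass [450.1 416.5 111.6] [1.7 1.7]
[451.56390888 417.82162749 110.        ]
steel [503.7 423.5 110.8] [1.7 1.7]
tall [401.9 340.1 132.4] [1.7 1.7]
pink [376.7 411.6 129.8] [1. 1.]
orange [447.7 495.  100.3] [1.6 1.6]
knob [603.2 213.1 147.4] [0.2 0.2]
bore [410.4 175.8  39.4] [3.3 3.3]
[413.38733146 177.22760477  40.        ]
tabtop [492.  222.9  92.4] [5. 5.]
[[570.4 249.7  13. ]
 [584.1 164.4  13. ]
 [382.7 127.5  13. ]
 [365.2 215.   13. ]]
[475.60262746 189.16391829  13.        ]
9.98076181437455
[[528.5 452.7  35. ]
 [535.5 401.5  35. ]
 [427.  384.8  35. ]
 [419.4 435.6  35. ]] [477.61813303 418.66105797  35.        ]
8.82688863086501
```

```bash
cat >> h.py <<'E'
def tool(o): return R.from_rotvec(o["ee_rot"]).as_matrix()
def goal(o,p,yaw=None):
    "shift in tool axes to take TCP to p; yaw (deg) of tool x for a downward tool -> rotvec"
    M=tool(o); s=M.T@(np.array(p)-o["ee_pos"])
    q=None
    if yaw is not None:
        a=np.radians(yaw); G=np.array([[np.cos(a),np.sin(a),0],[np.sin(a),-np.cos(a),0],[0,0,-1]])
        q=R.from_matrix(M.T@G).as_rotvec().round(3)
    return s.round(1),q
E
python3 - <<'E'
from h import *
from bench import viewer,telemetry
o=telemetry.get_obs(); m=viewer.camera_model("wrist"); T=np.array(m["camera_from_world"])
M=tool(o); print(M.round(3)); c=-T[:3,:3].T@T[:3,3]
print("cam in tool",(M.T@(c-o["ee_pos"])).round(1), "viewdir in tool",(M.T@-T[2,:3]).round(3))
print(goal(o,[560,-100,300],9.5), goal(o,[451,417,260],9.5))
E
```

```text
[[ 0.954  0.301 -0.   ]
 [ 0.301 -0.954  0.002]
 [ 0.    -0.002 -1.   ]]
cam in tool [  69.4    0.8 -146.1] viewdir in tool [-0.268 -0.001  0.964]
(array([ 503.9, -410.6,  -61.6]), array([-0.002,  0.   ,  0.14 ])) (array([ 555.6, -936.4,  -20.6]), array([-0.002,  0.   ,  0.14 ]))
```

Call:
send_rows([
  {"tx": 504,"ty": -411,"tz": -62,"rz": 0.14,"grip": 0.6},
  {"tx": 504,"ty": -411,"tz": -62,"rz": 0.14,"grip": 0.6},
  {"tx": 504,"ty": -411,"tz": -62,"rz": 0.14,"grip": 0.6},
  {"tx": 504,"ty": -411,"tz": -62,"rz": 0.14,"grip": 0.6},
  {"tx": 504,"ty": -411,"tz": -62,"rz": 0.14,"grip": 0.6},
  {"tx": 504,"ty": -411,"tz": -62,"rz": 0.14,"grip": 0.6},
  {"tx": 504,"ty": -411,"tz": -62,"rz": 0.14,"grip": 0.6},
  {"tx": 504,"ty": -411,"tz": -62,"rz": 0.14,"grip": 0.6},
  {"tx": 504,"ty": -411,"tz": -62,"rz": 0.14,"grip": 0.6},
  {"tx": 504,"ty": -411,"tz": -62,"rz": 0.14,"grip": 0.6},
  {"tx": 504,"ty": -411,"tz": -62,"rz": 0.14,"grip": 0.6},
  {"tx": 504,"ty": -411,"tz": -62,"rz": 0.14,"grip": 0.6},
  {"tx": 504,"ty": -411,"tz": -62,"rz": 0.14,"grip": 0.6},
  {"tx": 504,"ty": -411,"tz": -62,"rz": 0.14,"grip": 0.6},
  {"tx": 504,"ty": -411,"tz": -62,"rz": 0.14,"grip": 0.6},
  {"tx": 504,"ty": -411,"tz": -62,"rz": 0.14,"grip": 0.6},
])

```text
invalid input at $.plan[0]: expected keys tx, ty, tz, rx, ry, rz, grip
```

```bash
python3 - <<'E'
from h import *
from bench import viewer,telemetry
o=telemetry.get_obs(); print(o["clock"],o["ee_pos"],o["joint_positions"].round(2),o["ft_force"])
print(goal(o,[440,178,270],9.5),goal(o,[451,417,230],9.5))
E
```

```text
0.15 [ 203.04898194 -643.15347527  237.67755632] [-1.3   0.26  1.61 -0.    1.27 -0.04] [-0.12978576  0.05906742 -0.08462204]
(array([ 473.2, -711.8,  -31. ]), array([-0.002,  0.   ,  0.14 ])) (array([ 555.6, -936.3,    9.4]), array([-0.002,  0.   ,  0.14 ]))
```

Call:
send_rows([
  {"tx": 504,"ty": -411,"tz": -62,"rx": 0,"ry": 0,"rz": 0.14,"grip": 0.6},
  {"tx": 504,"ty": -411,"tz": -62,"rx": 0,"ry": 0,"rz": 0.14,"grip": 0.6},
  {"tx": 504,"ty": -411,"tz": -62,"rx": 0,"ry": 0,"rz": 0.14,"grip": 0.6},
  {"tx": 504,"ty": -411,"tz": -62,"rx": 0,"ry": 0,"rz": 0.14,"grip": 0.6},
  {"tx": 504,"ty": -411,"tz": -62,"rx": 0,"ry": 0,"rz": 0.14,"grip": 0.6},
  {"tx": 504,"ty": -411,"tz": -62,"rx": 0,"ry": 0,"rz": 0.14,"grip": 0.6},
  {"tx": 504,"ty": -411,"tz": -62,"rx": 0,"ry": 0,"rz": 0.14,"grip": 0.6},
  {"tx": 504,"ty": -411,"tz": -62,"rx": 0,"ry": 0,"rz": 0.14,"grip": 0.6},
  {"tx": 504,"ty": -411,"tz": -62,"rx": 0,"ry": 0,"rz": 0.14,"grip": 0.6},
  {"tx": 504,"ty": -411,"tz": -62,"rx": 0,"ry": 0,"rz": 0.14,"grip": 0.6},
  {"tx": 504,"ty": -411,"tz": -62,"rx": 0,"ry": 0,"rz": 0.14,"grip": 0.6},
  {"tx": 504,"ty": -411,"tz": -62,"rx": 0,"ry": 0,"rz": 0.14,"grip": 0.6},
  {"tx": 504,"ty": -411,"tz": -62,"rx": 0,"ry": 0,"rz": 0.14,"grip": 0.6},
  {"tx": 504,"ty": -411,"tz": -62,"rx": 0,"ry": 0,"rz": 0.14,"grip": 0.6},
  {"tx": 504,"ty": -411,"tz": -62,"rx": 0,"ry": 0,"rz": 0.14,"grip": 0.6},
  {"tx": 504,"ty": -411,"tz": -62,"rx": 0,"ry": 0,"rz": 0.14,"grip": 0.6},
])

```text
clock: 1.48
ee_pos: [561.4, -96.8, 300.9]
ee_rot: [-3.13, -0.263, -0.001]
ft_force: [0.1, -0.5, -0.4]
finger_gap: 0.6
```

```bash
python3 - <<'E'
from h import *
from bench import viewer,telemetry
o=telemetry.get_obs(); print(o["clock"],o["ee_pos"],o["joint_positions"].round(2),o["ft_force"])
print(goal(o,[440,178,270],9.5),goal(o,[451,417,230],9.5))
E
```

```text
1.4833 [561.42830244 -96.75242554 300.92297531] [-0.22  0.03  1.75  0.    1.35  1.19] [ 0.11233561 -0.54358631 -0.44923444]
(array([ -73.9, -291.1,   31.1]), array([-0.001, -0.001,  0.002])) (array([ -23.2, -524.9,   71.3]), array([-0.001, -0.001,  0.002]))
```

Call:
send_rows([
  {"tx": -44,"ty": -293,"tz": 31,"rx": 0,"ry": 0,"rz": 0,"grip": 0.6},
  {"tx": -44,"ty": -293,"tz": 31,"rx": 0,"ry": 0,"rz": 0,"grip": 0.6},
  {"tx": -44,"ty": -293,"tz": 31,"rx": 0,"ry": 0,"rz": 0,"grip": 0.6},
  {"tx": -44,"ty": -293,"tz": 31,"rx": 0,"ry": 0,"rz": 0,"grip": 0.6},
  {"tx": -44,"ty": -293,"tz": 31,"rx": 0,"ry": 0,"rz": 0,"grip": 0.6},
  {"tx": -44,"ty": -293,"tz": 31,"rx": 0,"ry": 0,"rz": 0,"grip": 0.6},
  {"tx": -44,"ty": -293,"tz": 31,"rx": 0,"ry": 0,"rz": 0,"grip": 0.6},
  {"tx": -44,"ty": -293,"tz": 31,"rx": 0,"ry": 0,"rz": 0,"grip": 0.6},
  {"tx": -44,"ty": -293,"tz": 31,"rx": 0,"ry": 0,"rz": 0,"grip": 0.6},
  {"tx": -44,"ty": -293,"tz": 31,"rx": 0,"ry": 0,"rz": 0,"grip": 0.6},
])

```text
clock: 2.32
ee_pos: [468.2, 181.6, 269.5]
ee_rot: [3.13, 0.263, -0.0]
ft_force: [0.5, -0.1, 0.2]
finger_gap: 0.603
```

```bash
cat >> h.py <<'E'
def shot(n,fn):
    import pickle
    from bench import viewer,telemetry
    o=telemetry.get_obs(); m=viewer.camera_model(n); im=viewer.snapshot(n)[:,:,::-1].copy()
    cv2.imwrite("pics/"+fn+".png",im); pickle.dump((o,m),open("pics/"+fn+".pkl","wb")); return o,m,im
def load(fn):
    import pickle
    o,m=pickle.load(open("pics/"+fn+".pkl","rb")); return o,m,cv2.imread("pics/"+fn+".png")
E
python3 - <<'E'
from h import *
o,m,im=shot("wrist","w1"); print(o["ee_pos"],o["joint_velocities"].round(3)); 
crop(im,0,0,640,400,1.25,"pics/w1b.png")
print(goal(o,[451,417,230],9.))
E
```

```text
[468.24326684 181.58109934 269.546067  ] [-0.041 -0.002 -0.009 -0.001 -0.002 -0.001]
(array([  22.3, -235. ,   39.3]), array([0.001, 0.   , 0.01 ]))
```

View pics/w1b.png

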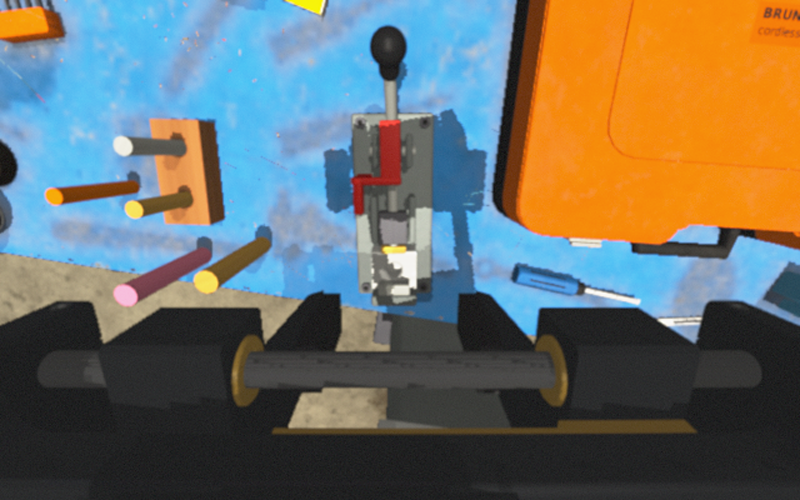

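```bash
python3 - <<'E'
from h import *
o,m,im=load("w1"); crop(im,255,80,120,165,3.6,"pics/w1c.png")
E
```

```text
(no output)
```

View pics/w1c.png

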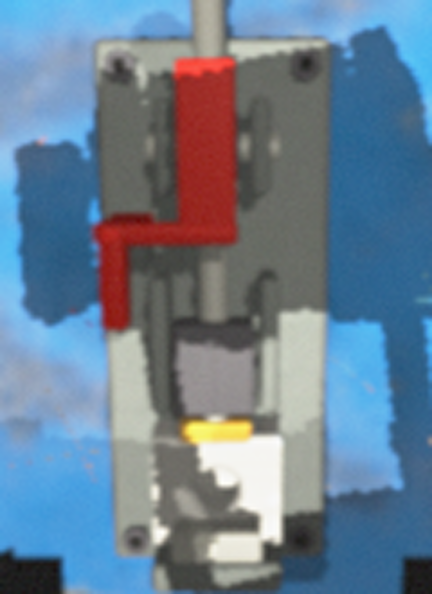

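Call:
send_rows([
  {"tx": 12,"ty": -235,"tz": 20,"rx": 0,"ry": 0,"rz": 0.01,"grip": 0.6},
  {"tx": 12,"ty": -235,"tz": 20,"rx": 0,"ry": 0,"rz": 0.01,"grip": 0.6},
  {"tx": 12,"ty": -235,"tz": 20,"rx": 0,"ry": 0,"rz": 0.01,"grip": 0.6},
  {"tx": 12,"ty": -235,"tz": 20,"rx": 0,"ry": 0,"rz": 0.01,"grip": 0.6},
  {"tx": 12,"ty": -235,"tz": 20,"rx": 0,"ry": 0,"rz": 0.01,"grip": 0.6},
  {"tx": 12,"ty": -235,"tz": 20,"rx": 0,"ry": 0,"rz": 0.01,"grip": 0.6},
  {"tx": 12,"ty": -235,"tz": 20,"rx": 0,"ry": 0,"rz": 0.01,"grip": 0.6},
  {"tx": 12,"ty": -235,"tz": 20,"rx": 0,"ry": 0,"rz": 0.01,"grip": 0.6},
])

```text
clock: 3.03
ee_pos: [442.5, 415.0, 249.2]
ee_rot: [3.131, 0.244, -0.001]
ft_force: [-0.2, -0.4, -0.1]
finger_gap: 0.598
```

```bash
python3 - <<'E'
from h import *
o,m,im=shot("wrist","w2"); print(o["clock"],o["ee_pos"]); 
crop(im,0,0,640,400,1.25,"pics/w2b.png")
E
```

```text
3.0333 [442.4538468  415.01630495 249.15099289]
```

View pics/w2b.png

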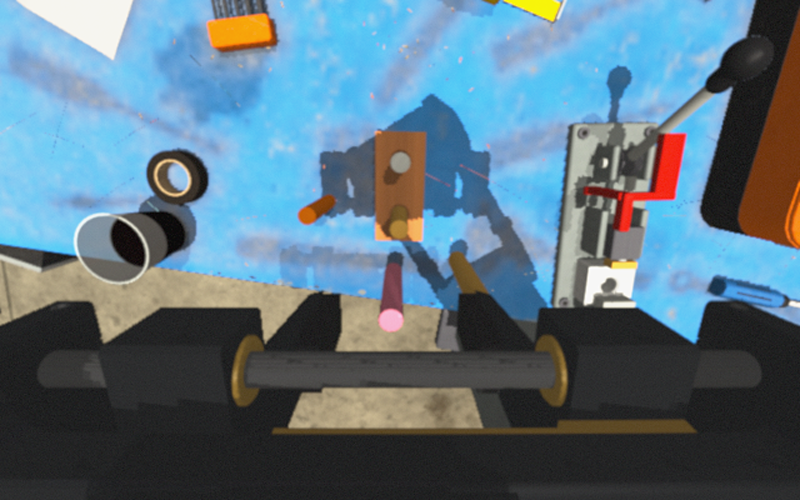

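```bash
python3 - <<'E'
from h import *
o,m,im=load("w2"); crop(im,285,95,80,105,5.5,"pics/w2c.png"); crop(im,435,90,120,165,3.6,"pics/w2d.png")
o,m,im=load("w1")
W=lambda u,v:(u/3.6+255-.4,v/3.6+80-.4)
c=[onz(m,W(*q),13) for q in [(95,42),(327,42),(326,545),(120,555)]]
c=np.array(c);print(c.round(1))
d=c[0]-c[3];print(np.degrees(np.arctan2(d[1],d[0])),np.linalg.norm(d)); d=c[1]-c[2];print(np.degrees(np.arctan2(d[1],d[0])))
mid=(c[0]+c[1])/2;print(mid)
for a in ([175,62],[235,62],[235,240],[180,240],[100,245],[105,328]): print("red z98",onz(m,W(*a),98.5))
E
```

```text
[[569.9 250.6  13. ]
 [584.5 164.8  13. ]
 [386.4 126.4  13. ]
 [367.  212.7  13. ]]
10.58158981399075 206.39527708428048
10.9847229698176
[577.15933133 207.72138933  13.        ]
red z98 [561.29834952 214.13610828  98.5       ]
red z98 [564.28873223 196.57502344  98.5       ]
red z98 [512.97534746 187.78956916  98.5       ]
red z98 [510.10648373 204.62262587  98.5       ]
red z98 [504.42093171 228.90998165  98.5       ]
red z98 [478.90260291 223.8668004   98.5       ]
```

View pics/w2c.png

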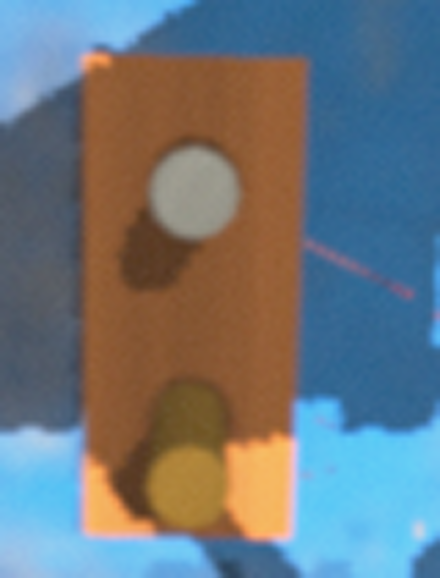

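View pics/w2d.png

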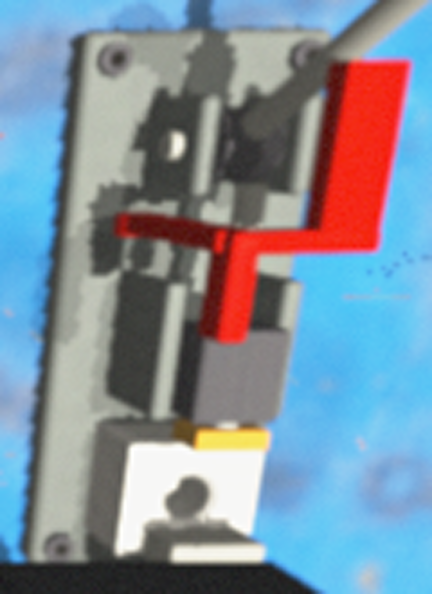

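```bash
python3 - <<'E'
from h import *
from bench import telemetry
o,m,im=load("w2")
A=lambda u,v:(u/5.5+285-.4,v/5.5+95-.4); B=lambda u,v:(u/3.6+435-.4,v/3.6+90-.4)
p=onz(m,A(187,487),110);print("brass",p,"steel",onz(m,A(194,193),110))
print("bore w2",onz(m,B(188,495),40))
for q in [(320,60),(408,62),(380,248),(255,248),(200,335),(240,340)]: print(onz(m,B(*q),98.5))
o1,m1,_=load("w1"); W=lambda u,v:(u/3.6+255-.4,v/3.6+80-.4); print("bore w1",onz(m1,W(217,487),40))
# tab front end, two views (w1 left-front corner vs w2)
for n,a,b in [("tabfrontL",(104,328),(200,333)),("tabfrontR",(127,328),(242,340)),("barBR",(235,243),(380,248)),("barTR",(235,60),(408,62)),("barTL",(175,62),(333,60))]:
    print(n,*[np.round(x,1) for x in tri([ray(m1,W(*a)),ray(m,B(*b))])])
o=telemetry.get_obs(); print(o["ee_pos"],goal(o,[p[0],p[1],130],9.))
E
```

```text
brass [452.10998486 416.43260291 110.        ] steel [505.61215275 423.60316026 110.        ]
bore w2 [413.26813832 178.76012875  40.        ]
[560.8134456  223.37443435  98.5       ]
[564.35732873 198.42194863  98.5       ]
[513.18490143 187.32757168  98.5       ]
[507.25940432 224.18274305  98.5       ]
[479.5055215  232.02256144  98.5       ]
[479.94142224 219.48808945  98.5       ]
bore w1 [413.19152795 177.74901301  40.        ]
tabfrontL [478.  225.3  88.2] [1. 1.]
tabfrontR [479.7 217.2  96.1] [0.1 0.1]
barBR [512.7 187.7  99.1] [0.5 0.5]
barTR [564.9 196.7  96.2] [0.1 0.1]
barTL [562.2 214.7  91.2] [0.4 0.4]
[442.55960524 414.11288871 249.42466817] (array([  9.8,  -1. , 119.4]), array([ 0.001,  0.   , -0.002]))
```

Call:
send_rows([
  {"tx": 10,"ty": -2,"tz": 40,"rx": 0,"ry": 0,"rz": 0,"grip": 0.6},
  {"tx": 10,"ty": -2,"tz": 80,"rx": 0,"ry": 0,"rz": 0,"grip": 0.6},
  {"tx": 10,"ty": -2,"tz": 115,"rx": 0,"ry": 0,"rz": 0,"grip": 0.6},
  {"tx": 10,"ty": -2,"tz": 115,"rx": 0,"ry": 0,"rz": 0,"grip": 0.6},
])

```text
clock: 3.42
ee_pos: [447.7, 412.6, 126.8]
ee_rot: [3.124, 0.239, -0.018]
ft_force: [-1.4, -0.1, -1.6]
finger_gap: 0.601
```

```bash
python3 - <<'E'
from h import *
o,m,im=shot("wrist","w3"); print(o["clock"],o["ee_pos"]); 
crop(im,0,0,640,400,1.25,"pics/w3b.png")
E
```

```text
3.4167 [447.729301   412.6135689  126.78010379]
```

View pics/w3b.png

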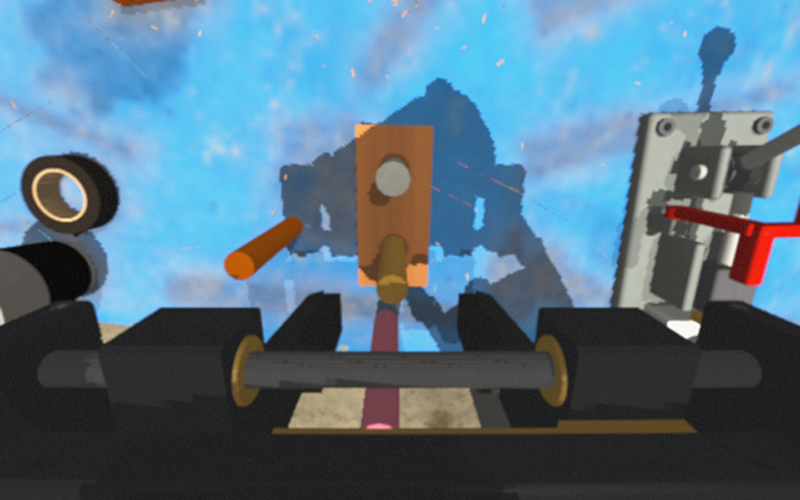

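Call:
send_rows([
  {"tx": 0,"ty": 0,"tz": 0,"rx": 0,"ry": 0,"rz": 0,"grip": 0.6},
  {"tx": 0,"ty": 0,"tz": 0,"rx": 0,"ry": 0,"rz": 0,"grip": 0.6},
  {"tx": 0,"ty": 0,"tz": 0,"rx": 0,"ry": 0,"rz": 0,"grip": 0.6},
])

```text
clock: 3.72
ee_pos: [453.1, 420.0, 138.4]
ee_rot: [-3.129, -0.243, -0.008]
ft_force: [0.6, 0.5, -0.1]
finger_gap: 0.599
```

```bash
python3 - <<'E'
from h import *
from bench import telemetry
o,m,im=load("w3"); p=onz(m,(312.6,233.4),110);print(p)
o=telemetry.get_obs(); print(o["ee_pos"],o["ee_rot"],goal(o,[452,416.5,75],9.))
E
```

```text
[450.41885921 416.39085241 110.        ]
[453.12598287 419.99461736 138.41467812] [-3.12876834 -0.24299105 -0.00754837] (array([-2. ,  3.5, 63.4]), array([-0.003, -0.005, -0.002]))
```

Call:
send_rows([
  {"tx": 0,"ty": 0,"tz": 0,"rx": 0,"ry": 0,"rz": 0,"grip": 0.6},
  {"tx": 0,"ty": 0,"tz": 0,"rx": 0,"ry": 0,"rz": 0,"grip": 0.6},
  {"tx": 0,"ty": 0,"tz": 0,"rx": 0,"ry": 0,"rz": 0,"grip": 0.6},
  {"tx": 0,"ty": 0,"tz": 0,"rx": 0,"ry": 0,"rz": 0,"grip": 0.6},
])

```text
clock: 4.05
ee_pos: [451.1, 419.3, 135.4]
ee_rot: [-3.132, -0.245, -0.001]
ft_force: [0.3, -0.1, 0.1]
finger_gap: 0.602
```

```bash
python3 - <<'E'
from h import *
o,m,im=shot("wrist","w4"); print(o["clock"],o["ee_pos"],goal(o,[451.5,416.5,75],9.)); 
crop(im,280,180,80,80,7,"pics/w4b.png")
E
```

```text
4.05 [451.07611673 419.28598352 135.36010253] (array([-0.1,  2.8, 60.4]), array([-0.   , -0.001, -0.001]))
```

View pics/w4b.png

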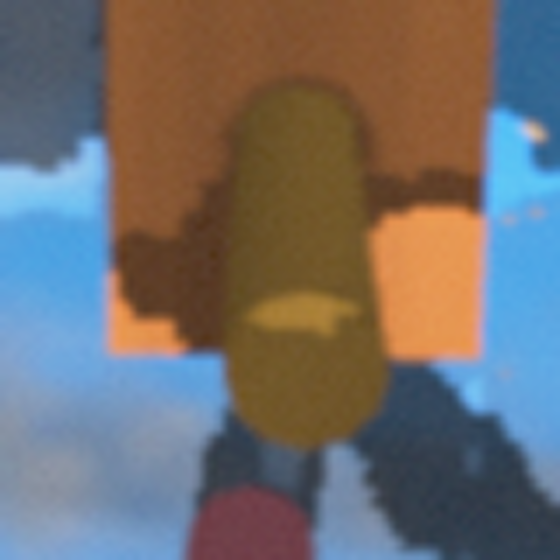

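```bash
python3 - <<'E'
from h import *
o,m,im=load("w4"); p=onz(m,(323.4,232.4),110);print(p)
print(goal(o,[p[0],p[1],75],9.))
E
```

```text
[452.23251454 416.03206409 110.        ]
(array([ 0.6,  3.4, 60.4]), array([-0.   , -0.001, -0.001]))
```

Call:
send_rows([
  {"tx": 0.5,"ty": 3,"tz": 0,"rx": 0,"ry": 0,"rz": 0,"grip": 0.6},
  {"tx": 0.5,"ty": 3,"tz": 15,"rx": 0,"ry": 0,"rz": 0,"grip": 0.6},
  {"tx": 0.5,"ty": 3,"tz": 30,"rx": 0,"ry": 0,"rz": 0,"grip": 0.6},
  {"tx": 0.5,"ty": 3,"tz": 45,"rx": 0,"ry": 0,"rz": 0,"grip": 0.6},
  {"tx": 0.5,"ty": 3,"tz": 55,"rx": 0,"ry": 0,"rz": 0,"grip": 0.6},
  {"tx": 0.5,"ty": 3,"tz": 60,"rx": 0,"ry": 0,"rz": 0,"grip": 0.6},
  {"tx": 0.5,"ty": 3,"tz": 60,"rx": 0,"ry": 0,"rz": 0,"grip": 0.6},
  {"tx": 0.5,"ty": 3,"tz": 60,"rx": 0,"ry": 0,"rz": 0,"grip": 0.6},
  {"tx": 0.5,"ty": 3,"tz": 60,"rx": 0,"ry": 0,"rz": 0,"grip": 0.6},
  {"tx": 0.5,"ty": 3,"tz": 60,"rx": 0,"ry": 0,"rz": 0,"grip": 0.6},
])

```text
clock: 4.93
ee_pos: [452.6, 416.7, 75.8]
ee_rot: [-3.131, -0.244, -0.002]
ft_force: [0.1, 0.2, 0.8]
finger_gap: 0.6
```

```bash
python3 - <<'E'
from h import *
o,m,im=shot("wrist","w5"); print(o["clock"],o["ee_pos"],o["ft_force"]); 
crop(im,220,180,200,180,3.3,"pics/w5b.png")
E
```

```text
4.9333 [452.59566272 416.69035482  75.84974409] [0.10754122 0.15633663 0.80669891]
```

View pics/w5b.png

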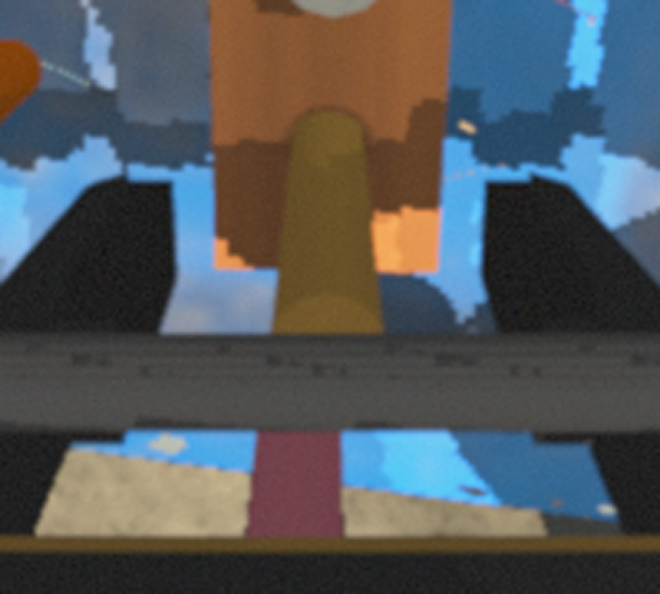

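Centred between the fingers. Close.

Call:
send_rows([
  {"tx": 0,"ty": 0,"tz": 0,"rx": 0,"ry": 0,"rz": 0,"grip": 0.1},
  {"tx": 0,"ty": 0,"tz": 0,"rx": 0,"ry": 0,"rz": 0,"grip": 0.1},
  {"tx": 0,"ty": 0,"tz": 0,"rx": 0,"ry": 0,"rz": 0,"grip": 0.1},
  {"tx": 0,"ty": 0,"tz": 0,"rx": 0,"ry": 0,"rz": 0,"grip": 0.1},
  {"tx": 0,"ty": 0,"tz": 0,"rx": 0,"ry": 0,"rz": 0,"grip": 0.1},
  {"tx": 0,"ty": 0,"tz": 0,"rx": 0,"ry": 0,"rz": 0,"grip": 0.1},
  {"tx": 0,"ty": 0,"tz": 0,"rx": 0,"ry": 0,"rz": 0,"grip": 0.1},
  {"tx": 0,"ty": 0,"tz": 0,"rx": 0,"ry": 0,"rz": 0,"grip": 0.1},
  {"tx": 0,"ty": 0,"tz": 0,"rx": 0,"ry": 0,"rz": 0,"grip": 0.1},
  {"tx": 0,"ty": 0,"tz": 0,"rx": 0,"ry": 0,"rz": 0,"grip": 0.1},
])

```text
clock: 5.82
ee_pos: [451.9, 416.1, 74.7]
ee_rot: [-3.132, -0.244, 0.0]
ft_force: [0.8, 0.1, -0.4]
finger_gap: 0.17
```

Call:
send_rows([
  {"tx": 0,"ty": 0,"tz": -12,"rx": 0,"ry": 0,"rz": 0,"grip": 0.1},
  {"tx": 0,"ty": 0,"tz": -30,"rx": 0,"ry": 0,"rz": 0,"grip": 0.1},
  {"tx": 0,"ty": 0,"tz": -55,"rx": 0,"ry": 0,"rz": 0,"grip": 0.1},
  {"tx": 0,"ty": 0,"tz": -80,"rx": 0,"ry": 0,"rz": 0,"grip": 0.1},
  {"tx": 0,"ty": 0,"tz": -105,"rx": 0,"ry": 0,"rz": 0,"grip": 0.1},
  {"tx": 0,"ty": 0,"tz": -130,"rx": 0,"ry": 0,"rz": 0,"grip": 0.1},
  {"tx": 0,"ty": 0,"tz": -140,"rx": 0,"ry": 0,"rz": 0,"grip": 0.1},
  {"tx": 0,"ty": 0,"tz": -140,"rx": 0,"ry": 0,"rz": 0,"grip": 0.1},
  {"tx": 0,"ty": 0,"tz": -140,"rx": 0,"ry": 0,"rz": 0,"grip": 0.1},
  {"tx": 0,"ty": 0,"tz": -140,"rx": 0,"ry": 0,"rz": 0,"grip": 0.1},
])

```text
clock: 6.65
ee_pos: [451.0, 415.3, 212.8]
ee_rot: [3.13, 0.244, -0.004]
ft_force: [0.1, 0.4, -2.2]
finger_gap: 0.174
```

```bash
python3 - <<'E'
from h import *
from bench import telemetry
o=telemetry.get_obs(); print(o["ee_pos"],o["ft_force"],goal(o,[413,178,215],10.3),goal(o,[413,178,155],10.3))
o,m,im=shot("wrist","w6")
crop(im,220,120,200,180,3.3,"pics/w6b.png")
E
```

```text
[450.98019176 415.26997884 212.76188675] [ 0.14950567  0.36806241 -2.23209451] (array([-74.3, 228.5,  -1.7]), array([ 0.002,  0.003, -0.024])) (array([-74.2, 228.4,  58.3]), array([ 0.002,  0.003, -0.024]))
```

View pics/w6b.png

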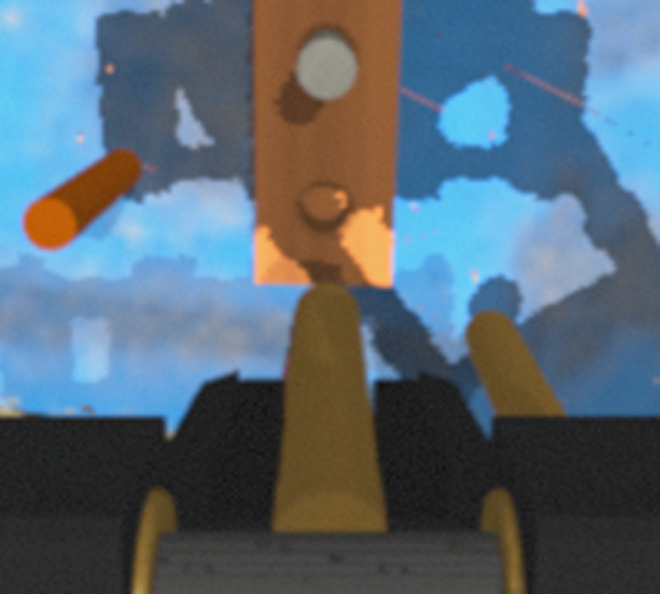

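Call:
send_rows([
  {"tx": -10,"ty": 30,"tz": 0,"rx": 0,"ry": 0,"rz": -0.01,"grip": 0.1},
  {"tx": -21,"ty": 65,"tz": 0,"rx": 0,"ry": 0,"rz": -0.02,"grip": 0.1},
  {"tx": -33,"ty": 100,"tz": 0,"rx": 0,"ry": 0,"rz": -0.024,"grip": 0.1},
  {"tx": -44,"ty": 135,"tz": 0,"rx": 0,"ry": 0,"rz": -0.024,"grip": 0.1},
  {"tx": -56,"ty": 170,"tz": 0,"rx": 0,"ry": 0,"rz": -0.024,"grip": 0.1},
  {"tx": -67,"ty": 205,"tz": 10,"rx": 0,"ry": 0,"rz": -0.024,"grip": 0.1},
  {"tx": -73,"ty": 222,"tz": 30,"rx": 0,"ry": 0,"rz": -0.024,"grip": 0.1},
  {"tx": -74,"ty": 228,"tz": 50,"rx": 0,"ry": 0,"rz": -0.024,"grip": 0.1},
  {"tx": -74,"ty": 228,"tz": 60,"rx": 0,"ry": 0,"rz": -0.024,"grip": 0.1},
  {"tx": -74,"ty": 228,"tz": 60,"rx": 0,"ry": 0,"rz": -0.024,"grip": 0.1},
  {"tx": -74,"ty": 228,"tz": 60,"rx": 0,"ry": 0,"rz": -0.024,"grip": 0.1},
  {"tx": -74,"ty": 228,"tz": 60,"rx": 0,"ry": 0,"rz": -0.024,"grip": 0.1},
  {"tx": -74,"ty": 228,"tz": 60,"rx": 0,"ry": 0,"rz": -0.024,"grip": 0.1},
  {"tx": -74,"ty": 228,"tz": 60,"rx": 0,"ry": 0,"rz": -0.024,"grip": 0.1},
  {"tx": -74,"ty": 228,"tz": 60,"rx": 0,"ry": 0,"rz": -0.024,"grip": 0.1},
])

```text
clock: 7.95
ee_pos: [414.8, 180.1, 155.6]
ee_rot: [-3.128, -0.283, -0.002]
ft_force: [-0.3, -0.5, -1.1]
finger_gap: 0.173
```

```bash
python3 - <<'E'
from h import *
o,m,im=shot("wrist","w7"); print(o["clock"],o["ee_pos"],o["ft_force"],R.from_matrix(tool(o)).as_rotvec(),tool(o)[:,2])
crop(im,240,100,160,160,4,"pics/w7b.png")
o,m,im=shot("side","s7"); crop(im,290,130,120,130,5,"pics/s7b.png")
o,m,im=shot("top","t7")
E
```

```text
7.95 [414.83866657 180.07235728 155.56004245] [-0.33751751 -0.5090049  -1.10836531] [-3.12836585e+00 -2.83298904e-01 -2.31514574e-03] [ 1.42976147e-03  5.55850381e-04 -9.99998823e-01]
```

View pics/w7b.png

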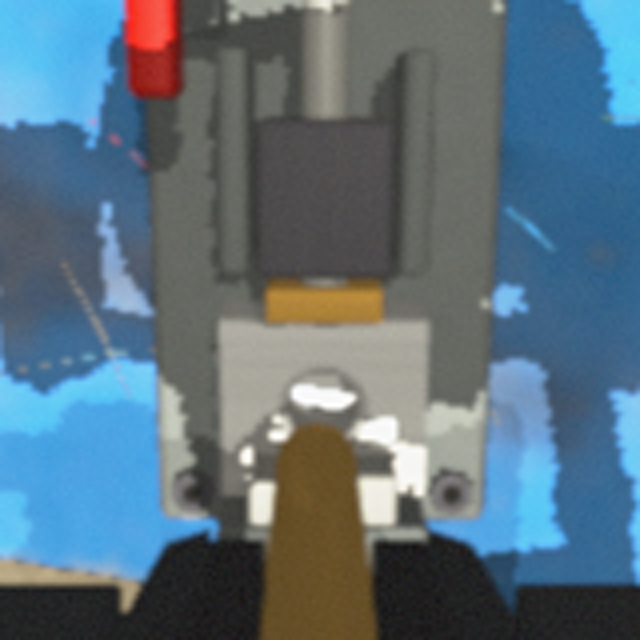

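View pics/s7b.png

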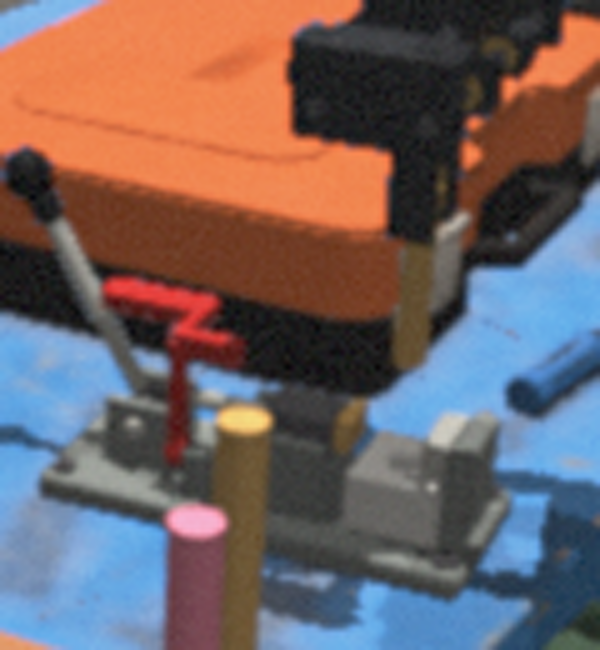

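```bash
python3 - <<'E'
from h import *
o,m,im=load("w7")
C=lambda u,v:(u/4+240-.4,v/4+100-.4)
a=onz(m,C(217,320),40);b=onz(m,C(430,320),40); print(a,b,np.linalg.norm(a-b),np.degrees(np.arctan2(-(b-a)[0]*-1,-(b-a)[1])))
e=np.radians(10.3);ux=np.array([np.cos(e),np.sin(e),0])
print("bore from back edge",(a+b)/2-22*ux)
print("bore from ring top",onz(m,C(322,368),40)-11*ux)
M=tool(o)
z=o["ee_pos"][2]-65
f=onz(m,C(317,425),z); print("foot edge pt",f,"centre approx",f-7*ux, "pinch", o["ee_pos"]+M[:,2]*-18.7)
# pin axis by the two edges at several rows
E
```

```text
[428.63636887 206.61206042  40.        ] [437.82871014 156.75587412  40.        ] 50.69653292280892 10.446708289215735
bore from back edge [411.58706867 177.75031854  40.        ]
bore from ring top [410.80053975 177.92911892  40.        ]
foot edge pt [421.96925586 181.05568378  90.56004245] centre approx [415.08206059 179.80406828  90.56004245] pinch [414.81193003 180.06196288 174.26002045]
```

Call:
send_rows([
  {"tx": -3.5,"ty": 1.5,"tz": 0,"rx": 0,"ry": 0,"rz": 0,"grip": 0.1},
  {"tx": -3.5,"ty": 1.5,"tz": 15,"rx": 0,"ry": 0,"rz": 0,"grip": 0.1},
  {"tx": -3.5,"ty": 1.5,"tz": 28,"rx": 0,"ry": 0,"rz": 0,"grip": 0.1},
  {"tx": -3.5,"ty": 1.5,"tz": 38,"rx": 0,"ry": 0,"rz": 0,"grip": 0.1},
  {"tx": -3.5,"ty": 1.5,"tz": 43,"rx": 0,"ry": 0,"rz": 0,"grip": 0.1},
  {"tx": -3.5,"ty": 1.5,"tz": 43,"rx": 0,"ry": 0,"rz": 0,"grip": 0.1},
  {"tx": -3.5,"ty": 1.5,"tz": 43,"rx": 0,"ry": 0,"rz": 0,"grip": 0.1},
  {"tx": -3.5,"ty": 1.5,"tz": 43,"rx": 0,"ry": 0,"rz": 0,"grip": 0.1},
  {"tx": -3.5,"ty": 1.5,"tz": 43,"rx": 0,"ry": 0,"rz": 0,"grip": 0.1},
])

```text
clock: 8.85
ee_pos: [411.7, 177.5, 112.5]
ee_rot: [-3.129, -0.282, -0.002]
ft_force: [0.4, 0.1, -2.5]
finger_gap: 0.169
```

```bash
python3 - <<'E'
from h import *
o,m,im=shot("wrist","w8"); print(o["clock"],o["ee_pos"],o["ft_force"],tool(o)[:,2])
crop(im,240,130,160,130,5,"pics/w8b.png")
o,m,im=shot("side","s8"); crop(im,330,170,80,80,7,"pics/s8b.png")
E
```

```text
8.85 [411.65993913 177.49560411 112.49415403] [ 0.41703437  0.10715702 -2.46606372] [ 1.30124322e-03  4.97270716e-04 -9.99999030e-01]
```

View pics/w8b.png

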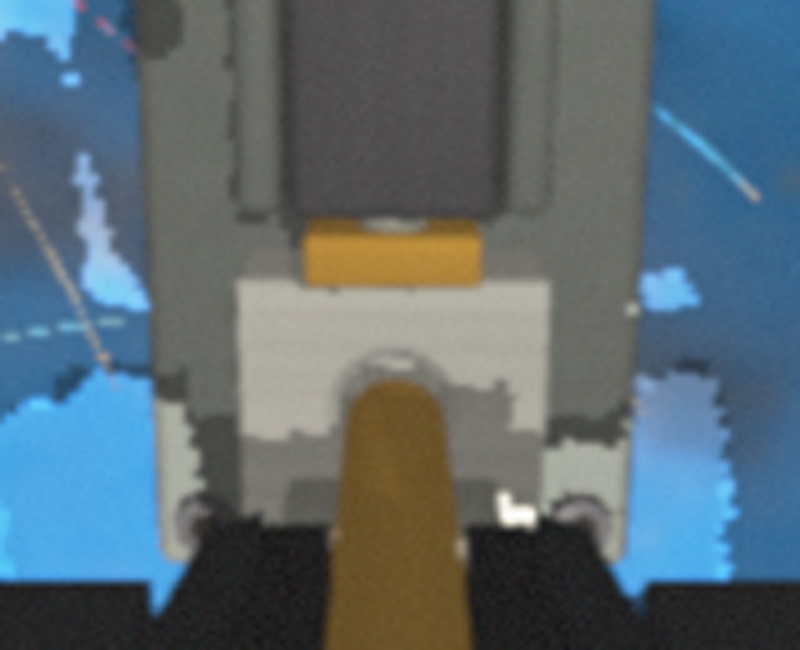

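View pics/s8b.png

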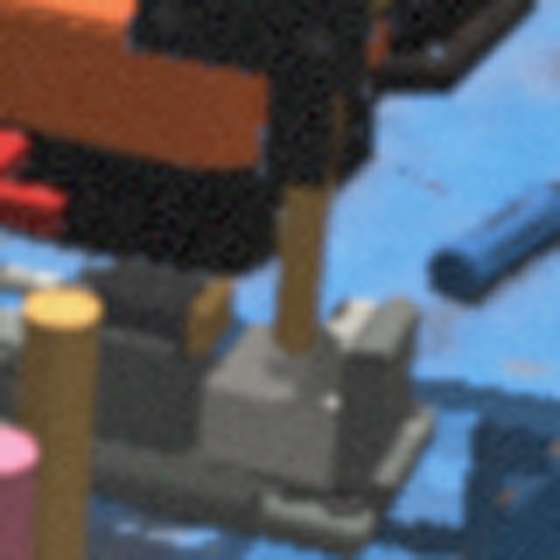

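```bash
python3 - <<'E'
from h import *
o,m,im=load("w8")
C=lambda u,v:(u/5+240-.4,v/5+130-.4)
e=np.radians(10.3);ux=np.array([np.cos(e),np.sin(e),0])
a=onz(m,C(238,280),40);b=onz(m,C(550,280),40)
print("bore back edge",(a+b)/2-22*ux,np.linalg.norm(a-b))
print("ring top",onz(m,C(393,348),40)-11*ux)
print("foot",onz(m,C(394,380),47.5)-7*ux,o["ee_pos"])
E
```

```text
bore back edge [411.51271069 177.54935477  40.        ] 49.92115651585553
ring top [411.22504774 177.64985352  40.        ]
foot [412.03903057 177.60037889  47.5       ] [411.65993913 177.49560411 112.49415403]
```

Call:
send_rows([
  {"tx": 0,"ty": 0,"tz": 5,"rx": 0,"ry": 0,"rz": 0,"grip": 0.1},
  {"tx": 0,"ty": 0,"tz": 10,"rx": 0,"ry": 0,"rz": 0,"grip": 0.1},
  {"tx": 0,"ty": 0,"tz": 14,"rx": 0,"ry": 0,"rz": 0,"grip": 0.1},
  {"tx": 0,"ty": 0,"tz": 18,"rx": 0,"ry": 0,"rz": 0,"grip": 0.1},
  {"tx": 0,"ty": 0,"tz": 18,"rx": 0,"ry": 0,"rz": 0,"grip": 0.1},
  {"tx": 0,"ty": 0,"tz": 18,"rx": 0,"ry": 0,"rz": 0,"grip": 0.1},
])

```text
clock: 9.45
ee_pos: [410.7, 177.1, 93.2]
ee_rot: [3.129, 0.282, -0.002]
ft_force: [-0.0, 0.4, -1.6]
finger_gap: 0.168
```

Call:
send_rows([
  {"tx": 0,"ty": 0,"tz": 4,"rx": 0,"ry": 0,"rz": 0,"grip": 0.1},
  {"tx": 0,"ty": 0,"tz": 8,"rx": 0,"ry": 0,"rz": 0,"grip": 0.1},
  {"tx": 0,"ty": 0,"tz": 11,"rx": 0,"ry": 0,"rz": 0,"grip": 0.1},
  {"tx": 0,"ty": 0,"tz": 12.5,"rx": 0,"ry": 0,"rz": 0,"grip": 0.1},
  {"tx": 0,"ty": 0,"tz": 12.5,"rx": 0,"ry": 0,"rz": 0,"grip": 0.1},
  {"tx": 0,"ty": 0,"tz": 12.5,"rx": 0,"ry": 0,"rz": 0,"grip": 0.1},
  {"tx": 0,"ty": 0,"tz": 12.5,"rx": 0,"ry": 0,"rz": 0,"grip": 0.1},
])

```text
clock: 10.03
ee_pos: [412.2, 177.7, 82.6]
ee_rot: [-3.128, -0.282, -0.003]
ft_force: [-1.3, -0.8, 6.6]
finger_gap: 0.172
```

```bash
python3 - <<'E'
from h import *
o,m,im=shot("wrist","w9"); print(o["clock"],o["ee_pos"],o["ft_force"],tool(o)[:,2])
crop(im,220,130,200,150,4,"pics/w9b.png")
o,m,im=shot("side","s9"); crop(im,330,150,80,90,6.5,"pics/s9b.png")
E
```

```text
10.0333 [412.17024894 177.68744738  82.56730289] [-1.27991829 -0.80882824  6.61089408] [ 1.96939703e-03  6.57205040e-04 -9.99997845e-01]
```

View pics/s9b.png

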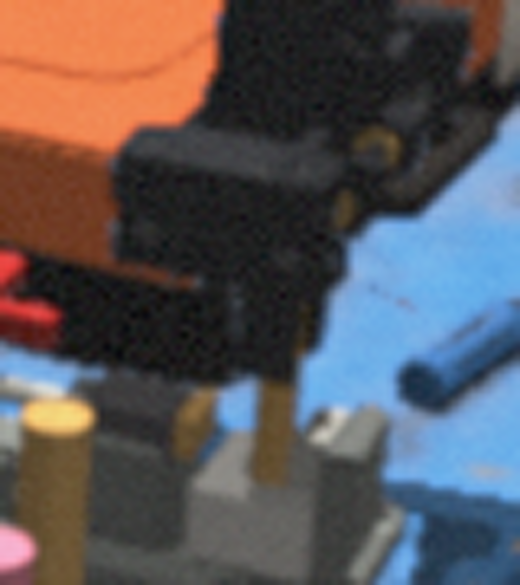

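Call:
send_rows([
  {"tx": 0,"ty": 0,"tz": -0.5,"rx": 0,"ry": 0,"rz": 0,"grip": 0.5},
  {"tx": 0,"ty": 0,"tz": -1,"rx": 0,"ry": 0,"rz": 0,"grip": 0.5},
  {"tx": 0,"ty": 0,"tz": -1,"rx": 0,"ry": 0,"rz": 0,"grip": 0.5},
  {"tx": 0,"ty": 0,"tz": -1,"rx": 0,"ry": 0,"rz": 0,"grip": 0.5},
  {"tx": 0,"ty": 0,"tz": -1,"rx": 0,"ry": 0,"rz": 0,"grip": 0.5},
  {"tx": 0,"ty": 0,"tz": -1,"rx": 0,"ry": 0,"rz": 0,"grip": 0.5},
  {"tx": 0,"ty": 0,"tz": -10,"rx": 0,"ry": 0,"rz": 0,"grip": 0.5},
  {"tx": 0,"ty": 0,"tz": -30,"rx": 0,"ry": 0,"rz": 0,"grip": 0.5},
  {"tx": 0,"ty": 0,"tz": -60,"rx": 0,"ry": 0,"rz": 0,"grip": 0.5},
  {"tx": 0,"ty": 0,"tz": -90,"rx": 0,"ry": 0,"rz": 0,"grip": 0.5},
  {"tx": 0,"ty": 0,"tz": -105,"rx": 0,"ry": 0,"rz": 0,"grip": 0.5},
  {"tx": 0,"ty": 0,"tz": -105,"rx": 0,"ry": 0,"rz": 0,"grip": 0.3},
  {"tx": 0,"ty": 0,"tz": -105,"rx": 0,"ry": 0,"rz": 0,"grip": 0},
  {"tx": 0,"ty": 0,"tz": -105,"rx": 0,"ry": 0,"rz": 0,"grip": 0},
  {"tx": 0,"ty": 0,"tz": -105,"rx": 0,"ry": 0,"rz": 0,"grip": 0},
])

```text
clock: 11.38
ee_pos: [409.7, 176.8, 184.4]
ee_rot: [3.128, 0.282, -0.005]
ft_force: [0.4, 0.5, -0.1]
finger_gap: 0.222
```

```bash
python3 - <<'E'
from h import *
o,m,im=shot("wrist","w10"); print(o["clock"],o["ee_pos"],o["ft_force"],o["finger_gap"])
crop(im,220,60,200,200,3,"pics/w10b.png")
o,m,im=shot("side","s10"); crop(im,280,150,130,100,5,"pics/s10b.png")
E
```

```text
11.3833 [409.71975424 176.79796128 184.41260421] [ 0.43600112  0.476884   -0.09211877] 0.22221555758727962
```

View pics/w10b.png

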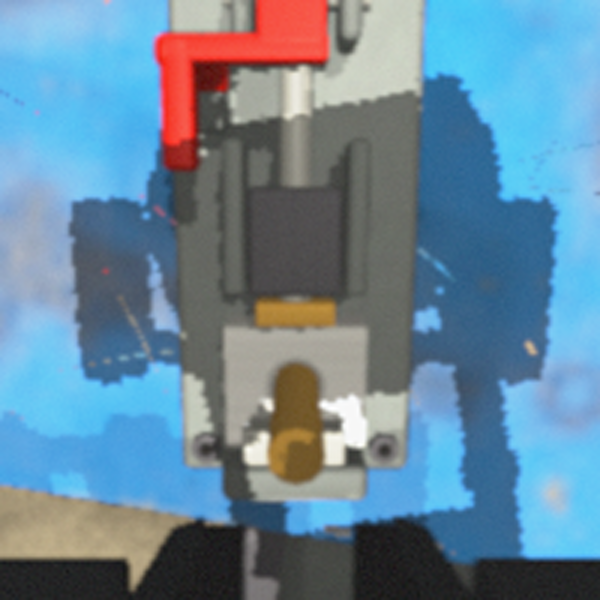

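View pics/s10b.png

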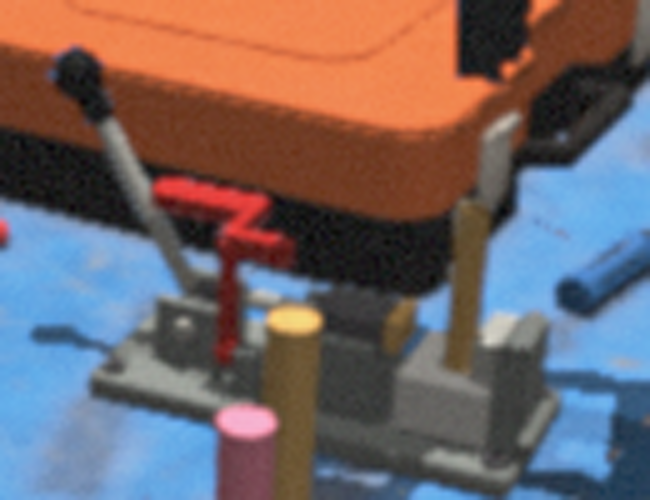

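```bash
cat >> h.py <<'E'
_e=np.radians(10.3); UX=np.array([np.cos(_e),np.sin(_e),0]); UY=np.array([-np.sin(_e),np.cos(_e),0])
O=np.array([411.5,177.6,0])+85*UX
def cl(x,y,z): return O+x*UX+y*UY+np.array([0,0,z])
def tocl(p): d=np.asarray(p)-O; return np.array([d@UX,d@UY,d[2]])
E
python3 - <<'E'
from h import *
o,m,im=load("w10"); C=lambda u,v:(u/3+220-.4,v/3+60-.4)
o1,m1,_=load("w1"); W=lambda u,v:(u/3.6+255-.4,v/3.6+80-.4)
for n,a,b in [("frontL",(104,328),(163,165)),("tab top front L?",(104,300),(163,148))]:
    pass
for n,q,z in [("topfrontL",(162,150),98.5),("topfrontR",(196,150),98.5),("junctionBR",(328,62),98.5),("corner backL",(157,38),98.5),("crossbar front",(210,62),98.5)]:
    print(n,tocl(onz(m,C(*q),z)).round(1))
s=load("s10"); S=lambda u,v:(u/5+280-.4,v/5+150-.4)
print("tabfront tri",tocl(tri([ray(m,C(180,150)),ray(s[1],S(290,238))])[0]),tri([ray(m,C(180,150)),ray(s[1],S(290,238))])[1])
t=load("t7")[1]
print("case",tri([ray(t,(365,197)),ray(s[1],(360,176))]))
print("pin top",onz(m,C(297,452),118), "steps",goal(o,cl(-1,3,185),10.3),goal(o,cl(-1,3,75),10.3),goal(o,cl(-1,54,63),10.3))
E
python3 - <<'E'
from h import *
a=cv2.imread("pics/w10.png"); crop(a,200,0,240,200,3.2,"pics/w10c.png")
E
```

```text
topfrontL [-6.9 35.  98.5]
topfrontR [-6.9 26.1 98.5]
junctionBR [14.6 -8.5 98.5]
corner backL [20.3 35.2 98.5]
crossbar front [14.6 21.8 98.5]
tabfront tri [-9.9146367  29.17501329 99.15060756] [np.float64(3.0982247972940775), np.float64(3.0982247972941064)]
case (array([496.28148469,  75.43563354,  98.87290136]), [np.float64(3.435297303008316), np.float64(3.4352973030082)])
pin top [412.50078733 177.11065253 118.        ] steps (array([85.9, -3.5, -0.9]), array([ 0.001,  0.003, -0.   ])) (array([ 86.3,  -3.5, 109.1]), array([ 0.001,  0.003, -0.   ])) (array([ 86.3, -54.5, 121.1]), array([ 0.001,  0.003, -0.   ]))
```

View pics/w10c.png

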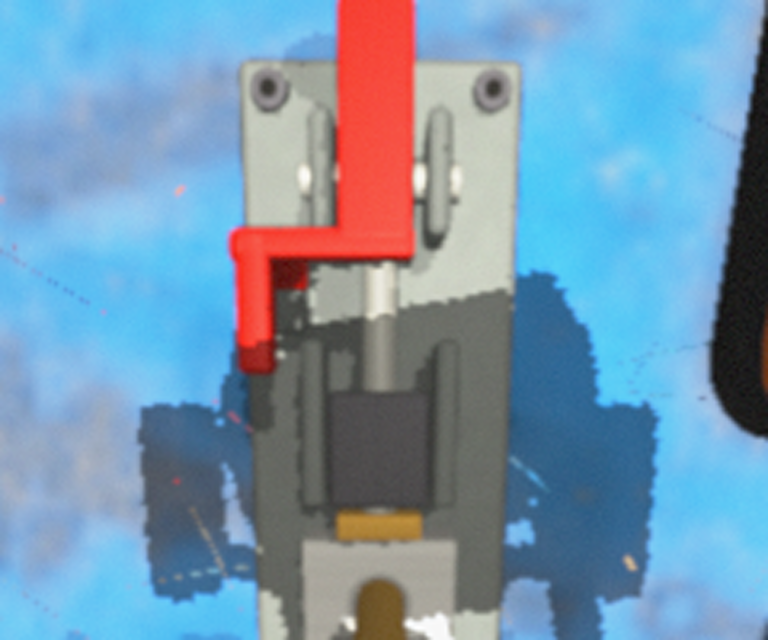

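Call:
send_rows([
  {"tx": 40,"ty": -2,"tz": 0,"rx": 0,"ry": 0,"rz": 0,"grip": 0},
  {"tx": 75,"ty": -3,"tz": 10,"rx": 0,"ry": 0,"rz": 0,"grip": 0},
  {"tx": 83,"ty": -3,"tz": 40,"rx": 0,"ry": 0,"rz": 0,"grip": 0},
  {"tx": 83,"ty": -3,"tz": 60,"rx": 0,"ry": 0,"rz": 0,"grip": 0},
  {"tx": 83,"ty": -3,"tz": 65,"rx": 0,"ry": 0,"rz": 0,"grip": 0},
  {"tx": 83,"ty": -3,"tz": 65,"rx": 0,"ry": 0,"rz": 0,"grip": 0},
  {"tx": 83,"ty": -3,"tz": 65,"rx": 0,"ry": 0,"rz": 0,"grip": 0},
  {"tx": 83,"ty": -3,"tz": 65,"rx": 0,"ry": 0,"rz": 0,"grip": 0},
  {"tx": 83,"ty": -3,"tz": 65,"rx": 0,"ry": 0,"rz": 0,"grip": 0},
  {"tx": 83,"ty": -3,"tz": 65,"rx": 0,"ry": 0,"rz": 0,"grip": 0},
])

```text
clock: 12.32
ee_pos: [492.9, 195.4, 122.8]
ee_rot: [-3.128, -0.282, -0.004]
ft_force: [-0.4, -0.8, 0.2]
finger_gap: 0.002
```

```bash
python3 - <<'E'
from h import *
o,m,im=shot("wrist","w11"); print(o["clock"],o["ee_pos"],tocl(o["ee_pos"]),o["ft_force"],o["finger_gap"])
crop(im,200,100,240,200,3.2,"pics/w11b.png")
o,m,im=shot("side","s11"); crop(im,280,130,130,120,5,"pics/s11b.png")
print(goal(o,cl(-3,3,75),10.3),goal(o,cl(-3,54,63),10.3))
E
```

```text
12.3167 [492.92748579 195.43181103 122.79654666] [ -1.69634774   2.98503724 122.79654666] [-0.36053937 -0.82726219  0.15931866] 0.0020594688740909147
(array([-1.3, -0. , 47.6]), array([-0.   , -0.002,  0.   ])) (array([ -1.3, -51. ,  59.6]), array([-0.   , -0.002,  0.   ]))
```

View pics/w11b.png

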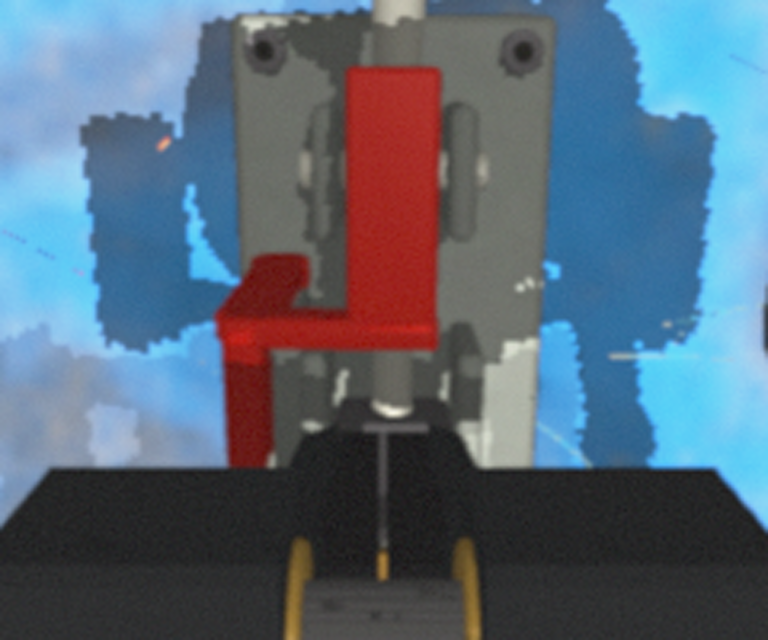

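View pics/s11b.png

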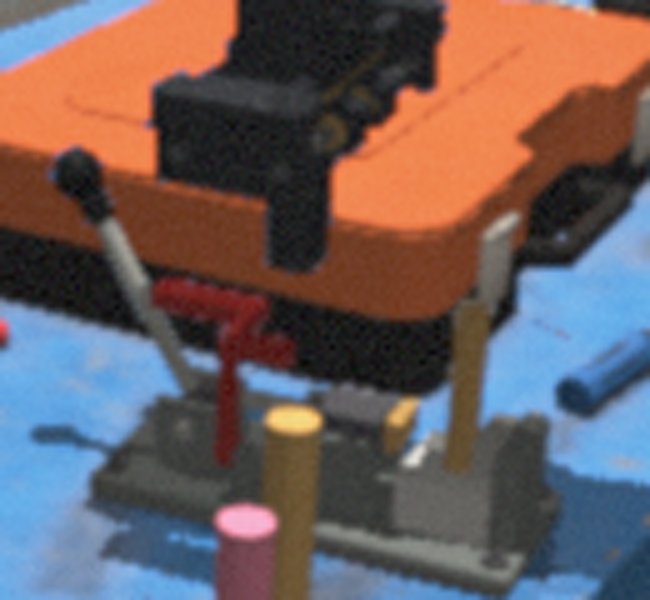

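Call:
send_rows([
  {"tx": -1,"ty": 0,"tz": 20,"rx": 0,"ry": 0,"rz": 0,"grip": 0},
  {"tx": -1,"ty": 0,"tz": 40,"rx": 0,"ry": 0,"rz": 0,"grip": 0},
  {"tx": -1,"ty": 0,"tz": 48,"rx": 0,"ry": 0,"rz": 0,"grip": 0},
  {"tx": -1,"ty": 0,"tz": 48,"rx": 0,"ry": 0,"rz": 0,"grip": 0},
  {"tx": -1,"ty": -6,"tz": 48,"rx": 0,"ry": 0,"rz": 0,"grip": 0},
  {"tx": -1,"ty": -12,"tz": 48,"rx": 0,"ry": 0,"rz": 0,"grip": 0},
  {"tx": -1,"ty": -18,"tz": 50,"rx": 0,"ry": 0,"rz": 0,"grip": 0},
  {"tx": -1,"ty": -24,"tz": 52,"rx": 0,"ry": 0,"rz": 0,"grip": 0},
  {"tx": -1,"ty": -30,"tz": 54,"rx": 0,"ry": 0,"rz": 0,"grip": 0},
  {"tx": -1,"ty": -35,"tz": 56,"rx": 0,"ry": 0,"rz": 0,"grip": 0},
  {"tx": -1,"ty": -40,"tz": 58,"rx": 0,"ry": 0,"rz": 0,"grip": 0},
  {"tx": -1,"ty": -40,"tz": 58,"rx": 0,"ry": 0,"rz": 0,"grip": 0},
])

```text
clock: 13.42
ee_pos: [483.4, 235.2, 62.7]
ee_rot: [-3.129, -0.283, 0.001]
ft_force: [-0.2, -0.1, 0.7]
finger_gap: 0.008
```

```bash
python3 - <<'E'
from h import *
o,m,im=shot("wrist","w12"); print(o["clock"],o["ee_pos"],tocl(o["ee_pos"]),o["ft_force"],o["finger_gap"])
crop(im,200,100,240,200,3.2,"pics/w12b.png")
o,m,im=shot("side","s12"); crop(im,280,130,130,120,5,"pics/s12b.png")
E
```

```text
13.4167 [483.41590071 235.16584418  62.6935378 ] [-3.95012085 43.77945044 62.6935378 ] [-0.17081721 -0.1247665   0.69096424] 0.00821212399408664
```

View pics/w12b.png

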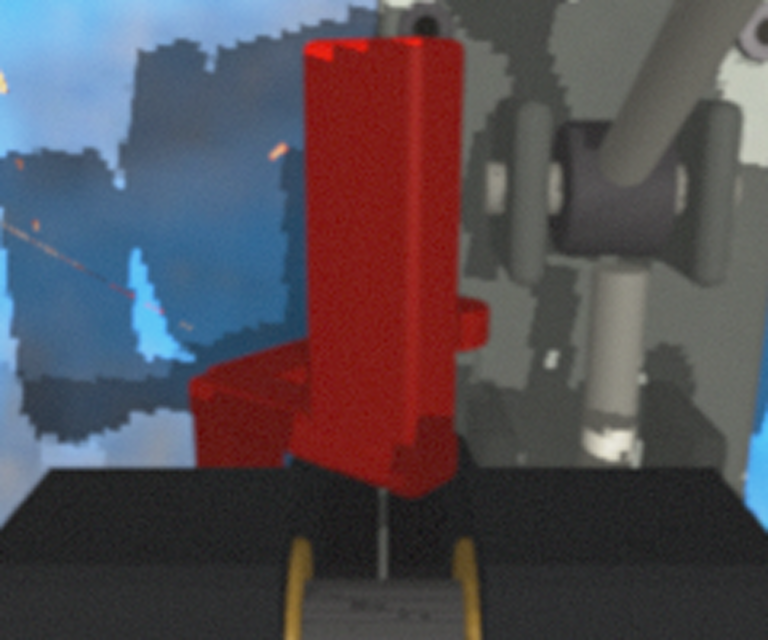

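View pics/s12b.png

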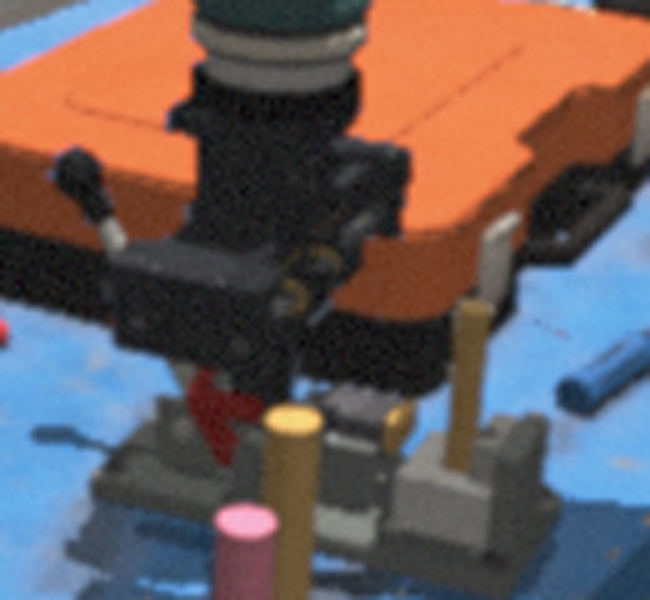

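Call:
send_rows([
  {"tx": 0,"ty": -3,"tz": 0,"rx": 0,"ry": 0,"rz": 0,"grip": 0},
  {"tx": 0,"ty": -6,"tz": 0,"rx": 0,"ry": 0,"rz": 0,"grip": 0},
  {"tx": 0,"ty": -9,"tz": 0,"rx": 0,"ry": 0,"rz": 0,"grip": 0},
  {"tx": 0,"ty": -12,"tz": 0,"rx": 0,"ry": 0,"rz": 0,"grip": 0},
  {"tx": 0,"ty": -12,"tz": 0,"rx": 0,"ry": 0,"rz": 0,"grip": 0},
  {"tx": 0,"ty": -12,"tz": 0,"rx": 0,"ry": 0,"rz": 0,"grip": 0},
])

```text
clock: 14.02
ee_pos: [481.6, 246.2, 63.1]
ee_rot: [3.129, 0.282, -0.001]
ft_force: [-1.5, -0.0, 0.2]
finger_gap: 0.008
```

Call:
send_rows([
  {"tx": 0,"ty": -3,"tz": 0,"rx": 0,"ry": 0,"rz": 0,"grip": 0},
  {"tx": 0,"ty": -6,"tz": 0,"rx": 0,"ry": 0,"rz": 0,"grip": 0},
  {"tx": 0,"ty": -8,"tz": 0,"rx": 0,"ry": 0,"rz": 0,"grip": 0},
  {"tx": 0,"ty": -8,"tz": 0,"rx": 0,"ry": 0,"rz": 0,"grip": 0},
  {"tx": 0,"ty": -8,"tz": 0,"rx": 0,"ry": 0,"rz": 0,"grip": 0},
])

```text
clock: 14.43
ee_pos: [481.2, 250.7, 63.4]
ee_rot: [3.123, 0.284, 0.001]
ft_force: [4.1, -15.2, 3.1]
finger_gap: 0.006
```

```bash
python3 - <<'E'
from h import *
o,m,im=shot("wrist","w13"); print(o["clock"],o["ee_pos"],tocl(o["ee_pos"]),o["ft_force"],o["finger_gap"])
crop(im,200,100,240,200,3.2,"pics/w13b.png")
E
```

```text
14.4333 [481.23520742 250.6727423   63.44268124] [-3.32300461 59.42636827 63.44268124] [  4.11682427 -15.19302824   3.08944907] 0.005601318170117717
```

View pics/w13b.png

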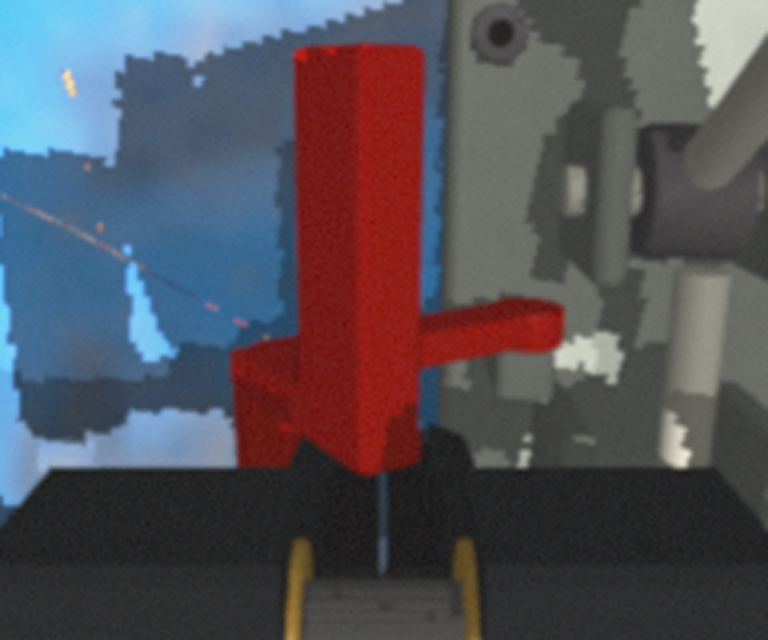

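Call:
send_rows([
  {"tx": 0,"ty": 6,"tz": 0,"rx": 0,"ry": 0,"rz": 0,"grip": 0},
  {"tx": -2,"ty": 16,"tz": -2,"rx": 0,"ry": 0,"rz": 0,"grip": 0},
  {"tx": -2,"ty": 22,"tz": -15,"rx": 0,"ry": 0,"rz": 0,"grip": 0},
  {"tx": -2,"ty": 25,"tz": -45,"rx": 0,"ry": 0,"rz": 0,"grip": 0},
  {"tx": -2,"ty": 30,"tz": -80,"rx": 0,"ry": 0,"rz": 0,"grip": 0},
  {"tx": -2,"ty": 40,"tz": -115,"rx": 0,"ry": 0,"rz": 0,"grip": 0},
  {"tx": -2,"ty": 50,"tz": -150,"rx": 0,"ry": 0,"rz": 0,"grip": 0.3},
  {"tx": -2,"ty": 58,"tz": -170,"rx": 0,"ry": 0,"rz": 0,"grip": 0.6},
  {"tx": 20,"ty": 60,"tz": -170,"rx": 0,"ry": 0,"rz": 0,"grip": 0.6},
  {"tx": 40,"ty": 60,"tz": -170,"rx": 0,"ry": 0,"rz": 0,"grip": 0.6},
  {"tx": 40,"ty": 60,"tz": -170,"rx": 0,"ry": 0,"rz": 0,"grip": 0.6},
  {"tx": 40,"ty": 60,"tz": -170,"rx": 0,"ry": 0,"rz": 0,"grip": 0.6},
  {"tx": 40,"ty": 60,"tz": -170,"rx": 0,"ry": 0,"rz": 0,"grip": 0.6},
  {"tx": 40,"ty": 60,"tz": -170,"rx": 0,"ry": 0,"rz": 0,"grip": 0.6},
])

```text
clock: 15.65
ee_pos: [529.3, 202.0, 232.6]
ee_rot: [3.129, 0.282, -0.003]
ft_force: [-0.2, -0.0, 0.6]
finger_gap: 0.583
```

```bash
python3 - <<'E'
from h import *
o,m,im=shot("wrist","w14"); print(o["clock"],o["ee_pos"],tocl(o["ee_pos"]),o["ft_force"],o["finger_gap"])
crop(im,0,0,640,400,1.25,"pics/w14b.png")
o,m,im=shot("side","s14"); crop(im,260,130,150,120,5,"pics/s14b.png")
E
```

```text
15.65 [529.30995227 201.97190186 232.58442519] [ 35.2691994    2.91446915 232.58442519] [-0.21444245 -0.04242509  0.59391428] 0.5833091558818644
```

View pics/w14b.png

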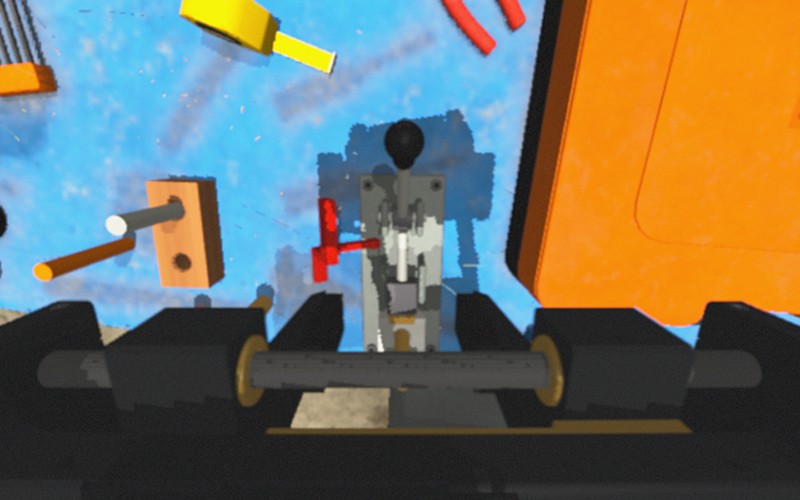

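View pics/s14b.png

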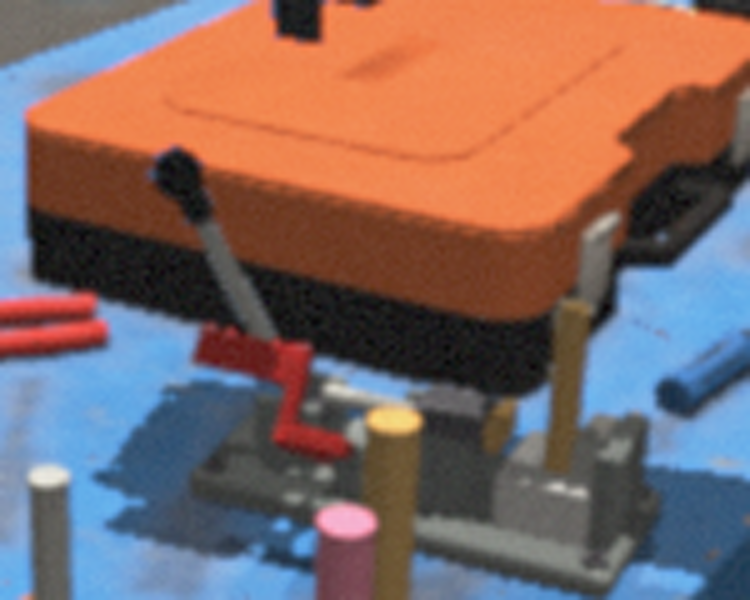

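```bash
python3 - <<'E'
from h import *
o,m,im=load("w14"); s=load("s14")
k=onz(m,(322.9,115),146); print(tocl(k))
print(tri([ray(m,(322.9,115)),ray(s[1],(180/5+260-.4,173/5+130-.4))]),)
for cxx in (113,): print(goal(o,cl(113,0,232),10.3),goal(o,cl(113,0,127),10.3))
E
```

```text
[111.3165859   -0.49694889 146.        ]
(array([603.71999681, 211.45016546, 146.2233787 ]), [np.float64(1.270553272753838), np.float64(1.270553272753928)])
(array([77.7,  2.9,  0.5]), array([-0.   ,  0.002,  0.   ])) (array([ 77.9,   3. , 105.5]), array([-0.   ,  0.002,  0.   ]))
```

Call:
send_rows([
  {"tx": 38,"ty": 3,"tz": 0,"rx": 0,"ry": 0,"rz": 0,"grip": 0.65},
  {"tx": 76,"ty": 3,"tz": 10,"rx": 0,"ry": 0,"rz": 0,"grip": 0.65},
  {"tx": 76.5,"ty": 3,"tz": 35,"rx": 0,"ry": 0,"rz": 0,"grip": 0.65},
  {"tx": 76.5,"ty": 3,"tz": 60,"rx": 0,"ry": 0,"rz": 0,"grip": 0.65},
  {"tx": 76.5,"ty": 3,"tz": 85,"rx": 0,"ry": 0,"rz": 0,"grip": 0.65},
  {"tx": 76.5,"ty": 3,"tz": 100,"rx": 0,"ry": 0,"rz": 0,"grip": 0.65},
  {"tx": 76.5,"ty": 3,"tz": 105,"rx": 0,"ry": 0,"rz": 0,"grip": 0.65},
  {"tx": 76.5,"ty": 3,"tz": 105,"rx": 0,"ry": 0,"rz": 0,"grip": 0.65},
  {"tx": 76.5,"ty": 3,"tz": 105,"rx": 0,"ry": 0,"rz": 0,"grip": 0.65},
  {"tx": 76.5,"ty": 3,"tz": 105,"rx": 0,"ry": 0,"rz": 0,"grip": 0.65},
  {"tx": 76.5,"ty": 3,"tz": 105,"rx": 0,"ry": 0,"rz": 0,"grip": 0.65},
])

```text
clock: 16.67
ee_pos: [607.5, 213.2, 130.3]
ee_rot: [-3.128, -0.282, -0.005]
ft_force: [0.0, 0.1, -0.6]
finger_gap: 0.648
```

```bash
python3 - <<'E'
from h import *
o,m,im=shot("wrist","w15"); print(o["clock"],o["ee_pos"],tocl(o["ee_pos"]),o["ft_force"],o["finger_gap"],o["joint_positions"].round(2))
crop(im,200,130,240,200,3.2,"pics/w15b.png")
o,m,im=shot("side","s15"); crop(im,260,90,150,120,5,"pics/s15b.png")
E
```

```text
16.6667 [607.50673888 213.22510933 130.31700554] [1.14217946e+02 4.57296065e-03 1.30317006e+02] [ 0.01547441  0.06931277 -0.62232033] 0.6478222756858993 [0.3  0.29 1.78 0.   1.07 1.69]
```

View pics/w15b.png

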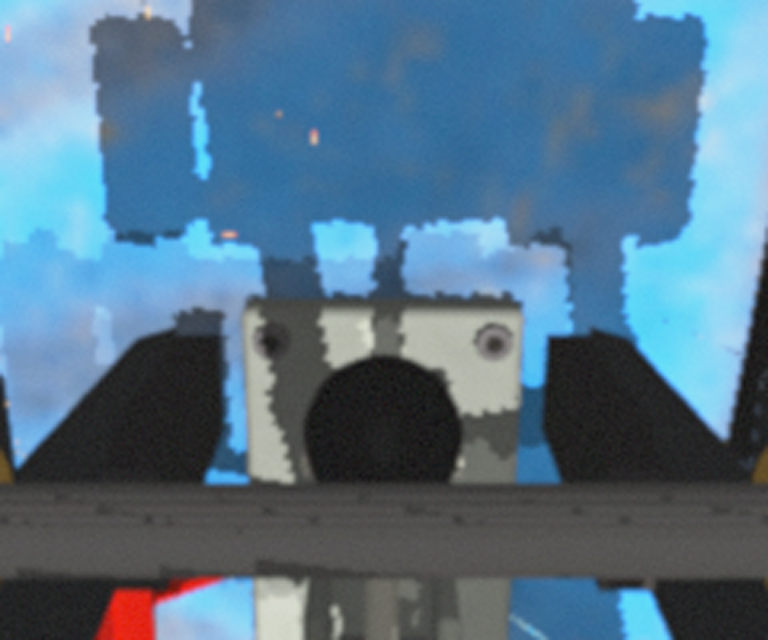

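View pics/s15b.png

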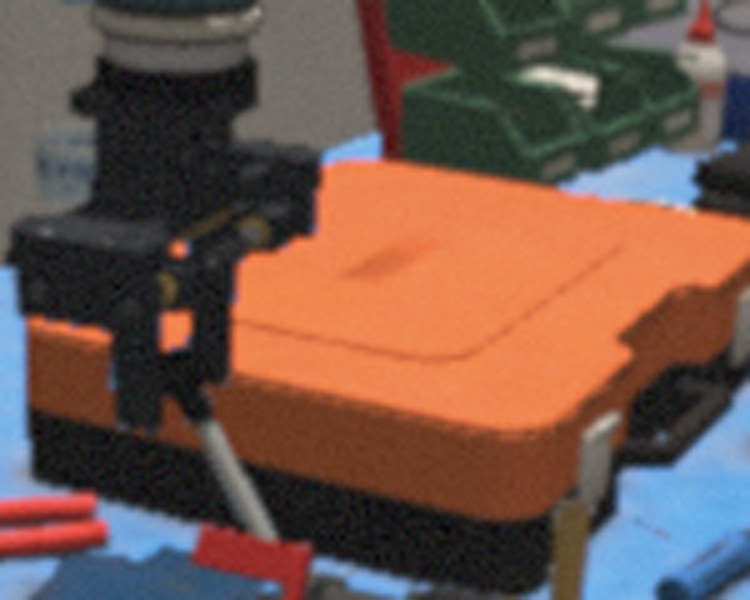

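Call:
send_rows([
  {"tx": -1.5,"ty": 0,"tz": 2,"rx": 0,"ry": 0,"rz": 0,"grip": 0.65},
  {"tx": -1.5,"ty": 0,"tz": 2,"rx": 0,"ry": 0,"rz": 0,"grip": 0.15},
  {"tx": -1.5,"ty": 0,"tz": 2,"rx": 0,"ry": 0,"rz": 0,"grip": 0.15},
  {"tx": -1.5,"ty": 0,"tz": 2,"rx": 0,"ry": 0,"rz": 0,"grip": 0.15},
  {"tx": -1.5,"ty": 0,"tz": 2,"rx": 0,"ry": 0,"rz": 0,"grip": 0.15},
  {"tx": -1.5,"ty": 0,"tz": 2,"rx": 0,"ry": 0,"rz": 0,"grip": 0.15},
  {"tx": -1.5,"ty": 0,"tz": 2,"rx": 0,"ry": 0,"rz": 0,"grip": 0.15},
  {"tx": -1.5,"ty": 0,"tz": 2,"rx": 0,"ry": 0,"rz": 0,"grip": 0.15},
  {"tx": -1.5,"ty": 0,"tz": 2,"rx": 0,"ry": 0,"rz": 0,"grip": 0.15},
])

```text
clock: 17.52
ee_pos: [604.8, 212.6, 126.2]
ee_rot: [-3.129, -0.282, 0.0]
ft_force: [-0.9, 0.6, -0.2]
finger_gap: 0.268
```

```bash
python3 - <<'E'
from h import *
from bench import telemetry
o=telemetry.get_obs(); print(o["clock"],tocl(o["ee_pos"]),o["ft_force"],o["finger_gap"])
x0=45+130*np.sin(.55);z0=35+130*np.cos(.55)
for th in np.arange(.05,1.06,.05): print(round(th,2),round(45+130*np.sin(.55-th)-x0,1),round(-(35+130*np.cos(.55-th)-z0),1))
E
```

```text
17.5167 [ 1.11488080e+02 -1.00272363e-01  1.26243811e+02] [-0.89615741  0.60712516 -0.23124157] 0.26801444442269495
0.05 -5.6 -3.3
0.1 -11.4 -6.2
0.15 -17.3 -8.9
0.2 -23.4 -11.3
0.25 -29.5 -13.4
0.3 -35.8 -15.1
0.35 -42.1 -16.6
0.4 -48.5 -17.7
0.45 -55.0 -18.5
0.5 -61.5 -19.0
0.55 -67.9 -19.2
0.6 -74.4 -19.0
0.65 -80.9 -18.5
0.7 -87.4 -17.7
0.75 -93.8 -16.6
0.8 -100.1 -15.1
0.85 -106.4 -13.4
0.9 -112.5 -11.3
0.95 -118.6 -8.9
1.0 -124.5 -6.2
1.05 -130.3 -3.3
```

Call:
send_rows([
  {"tx": -5.5,"ty": 0,"tz": -3,"rx": 0,"ry": 0,"rz": 0,"grip": 0.15},
  {"tx": -11.5,"ty": 0,"tz": -6,"rx": 0,"ry": 0,"rz": 0,"grip": 0.15},
  {"tx": -17.5,"ty": 0,"tz": -9,"rx": 0,"ry": 0,"rz": 0,"grip": 0.15},
  {"tx": -23.5,"ty": 0,"tz": -11,"rx": 0,"ry": 0,"rz": 0,"grip": 0.15},
  {"tx": -29.5,"ty": 0,"tz": -13,"rx": 0,"ry": 0,"rz": 0,"grip": 0.15},
  {"tx": -36,"ty": 0,"tz": -15,"rx": 0,"ry": 0,"rz": 0,"grip": 0.15},
  {"tx": -42,"ty": 0,"tz": -16.5,"rx": 0,"ry": 0,"rz": 0,"grip": 0.15},
  {"tx": -48.5,"ty": 0,"tz": -17.5,"rx": 0,"ry": 0,"rz": 0,"grip": 0.15},
  {"tx": -48.5,"ty": 0,"tz": -17.5,"rx": 0,"ry": 0,"rz": 0,"grip": 0.15},
  {"tx": -48.5,"ty": 0,"tz": -17.5,"rx": 0,"ry": 0,"rz": 0,"grip": 0.15},
])

```text
clock: 18.35
ee_pos: [556.8, 204.0, 144.0]
ee_rot: [-3.128, -0.282, -0.001]
ft_force: [2.3, 3.4, -2.6]
finger_gap: 0.268
```

```bash
python3 - <<'E'
from h import *
o,m,im=shot("side","s16"); crop(im,260,90,150,150,4,"pics/s16b.png"); print(tocl(o["ee_pos"]),o["ft_force"],o["finger_gap"])
E
```

```text
[6.27230626e+01 2.50002546e-02 1.43956422e+02] [ 2.27910936  3.44995324 -2.58497658] 0.26772299477986233
```

View pics/s16b.png

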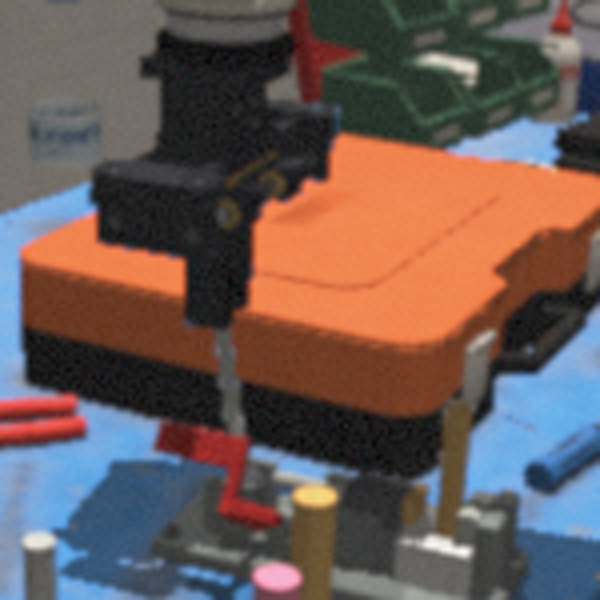

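Call:
send_rows([
  {"tx": -6.5,"ty": 0,"tz": -1,"rx": 0,"ry": 0,"rz": 0,"grip": 0.15},
  {"tx": -13,"ty": 0,"tz": -1.5,"rx": 0,"ry": 0,"rz": 0,"grip": 0.15},
  {"tx": -19.5,"ty": 0,"tz": -1.5,"rx": 0,"ry": 0,"rz": 0,"grip": 0.15},
  {"tx": -26,"ty": 0,"tz": -1.5,"rx": 0,"ry": 0,"rz": 0,"grip": 0.15},
  {"tx": -32.5,"ty": 0,"tz": -1,"rx": 0,"ry": 0,"rz": 0,"grip": 0.15},
  {"tx": -39,"ty": 0,"tz": 0,"rx": 0,"ry": 0,"rz": 0,"grip": 0.15},
  {"tx": -45.5,"ty": 0,"tz": 1,"rx": 0,"ry": 0,"rz": 0,"grip": 0.15},
  {"tx": -51.5,"ty": 0,"tz": 2.5,"rx": 0,"ry": 0,"rz": 0,"grip": 0.15},
  {"tx": -58,"ty": 0,"tz": 4,"rx": 0,"ry": 0,"rz": 0,"grip": 0.15},
  {"tx": -64,"ty": 0,"tz": 6,"rx": 0,"ry": 0,"rz": 0,"grip": 0.15},
  {"tx": -70,"ty": 0,"tz": 8.5,"rx": 0,"ry": 0,"rz": 0,"grip": 0.15},
  {"tx": -74,"ty": 0,"tz": 10.5,"rx": 0,"ry": 0,"rz": 0,"grip": 0.15},
  {"tx": -74,"ty": 0,"tz": 10.5,"rx": 0,"ry": 0,"rz": 0,"grip": 0.15},
  {"tx": -74,"ty": 0,"tz": 10.5,"rx": 0,"ry": 0,"rz": 0,"grip": 0.15},
  {"tx": -74,"ty": 0,"tz": 10.5,"rx": 0,"ry": 0,"rz": 0,"grip": 0.15},
])

```text
clock: 19.65
ee_pos: [487.3, 191.7, 134.9]
ee_rot: [-3.127, -0.282, -0.01]
ft_force: [6.9, 5.9, -1.5]
finger_gap: 0.266
```

```bash
python3 - <<'E'
from h import *
o,m,im=shot("side","s17"); crop(im,260,90,150,150,4,"pics/s17b.png"); print(tocl(o["ee_pos"]),o["ft_force"]@UX,o["ft_force"],o["finger_gap"])
E
```

```text
[ -7.869629     0.30403584 134.93969167] 7.881667440941299 [ 6.92948423  5.94987923 -1.46369586] 0.2657472745122482
```

View pics/s17b.png

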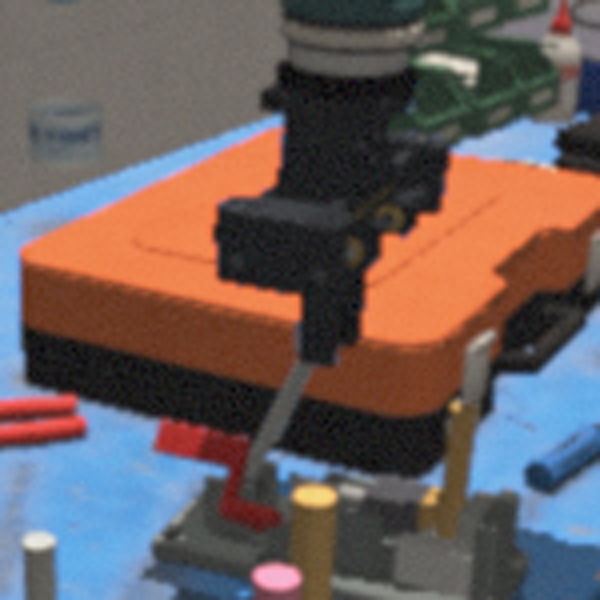

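Call:
send_rows([
  {"tx": -2,"ty": 0,"tz": 1,"rx": 0,"ry": 0,"rz": 0,"grip": 0.15},
  {"tx": -4,"ty": 0,"tz": 2,"rx": 0,"ry": 0,"rz": 0,"grip": 0.15},
  {"tx": -4,"ty": 0,"tz": 2,"rx": 0,"ry": 0,"rz": 0,"grip": 0.15},
  {"tx": -4,"ty": 0,"tz": 2,"rx": 0,"ry": 0,"rz": 0,"grip": 0.15},
  {"tx": -4,"ty": 0,"tz": 2,"rx": 0,"ry": 0,"rz": 0,"grip": 0.15},
])

```text
clock: 20.12
ee_pos: [483.8, 191.1, 133.4]
ee_rot: [-3.127, -0.282, -0.011]
ft_force: [7.1, 4.4, 0.3]
finger_gap: 0.266
```

```bash
python3 - <<'E'
from h import *
from bench import telemetry
o=telemetry.get_obs(); print(o["clock"],tocl(o["ee_pos"]),o["ft_force"]@UX,o["ft_force"],o["finger_gap"],o["torque"])
E
```

```text
20.1167 [-11.44311939   0.31957071 133.36231089] 7.827256373188748 [7.14763514 4.4451636  0.2872226 ] 0.2661026686152839 [ 0.73923184 -1.08476507  0.03416971]
```

Call:
send_rows([
  {"tx": -2,"ty": 0,"tz": 1,"rx": 0,"ry": 0,"rz": 0,"grip": 0.15},
  {"tx": -4,"ty": 0,"tz": 2,"rx": 0,"ry": 0,"rz": 0,"grip": 0.15},
  {"tx": -4,"ty": 0,"tz": 2,"rx": 0,"ry": 0,"rz": 0,"grip": 0.15},
  {"tx": -4,"ty": 0,"tz": 2,"rx": 0,"ry": 0,"rz": 0,"grip": 0.15},
  {"tx": -4,"ty": 0,"tz": 2,"rx": 0,"ry": 0,"rz": 0,"grip": 0.15},
])

```text
clock: 20.53
ee_pos: [480.8, 190.5, 131.9]
ee_rot: [-3.127, -0.282, -0.014]
ft_force: [8.4, 4.7, 0.8]
finger_gap: 0.266
```

```bash
python3 - <<'E'
from h import *
from bench import telemetry
o=telemetry.get_obs(); print(o["clock"],tocl(o["ee_pos"]),o["ft_force"]@UX,o["ft_force"],o["finger_gap"],o["torque"])
E
```

```text
20.5333 [-14.54765853   0.3179349  131.87786141] 9.151677103935432 [8.44103707 4.73521555 0.82866543] 0.2661064736996727 [ 0.82931072 -1.27565068 -0.01768978]
```

Call:
send_rows([
  {"tx": -2,"ty": 0,"tz": 1,"rx": 0,"ry": 0,"rz": 0,"grip": 0.15},
  {"tx": -4,"ty": 0,"tz": 2,"rx": 0,"ry": 0,"rz": 0,"grip": 0.15},
  {"tx": -4,"ty": 0,"tz": 2,"rx": 0,"ry": 0,"rz": 0,"grip": 0.15},
  {"tx": -4,"ty": 0,"tz": 2,"rx": 0,"ry": 0,"rz": 0,"grip": 0.15},
  {"tx": -4,"ty": 0,"tz": 2,"rx": 0,"ry": 0,"rz": 0,"grip": 0.15},
])

```text
clock: 20.95
ee_pos: [480.4, 190.5, 131.7]
ee_rot: [-3.126, -0.282, -0.027]
ft_force: [16.0, 5.2, 1.5]
finger_gap: 0.264
```

```bash
python3 - <<'E'
from h import *
from bench import telemetry
o,m,im=shot("wrist","w18"); print(o["clock"],tocl(o["ee_pos"]),o["ft_force"]@UX,o["ft_force"],o["finger_gap"],o["torque"])
crop(im,200,60,240,240,2.5,"pics/w18b.png")
o,m,im=shot("side","s18"); crop(im,290,140,120,110,6,"pics/s18b.png")
E
```

```text
20.95 [-14.90181447   0.39177112 131.65949817] 16.68959087331977 [16.01853597  5.1967645   1.50964604] 0.26398355669596973 [ 0.88442263 -2.27008142 -0.00739643]
```

View pics/w18b.png

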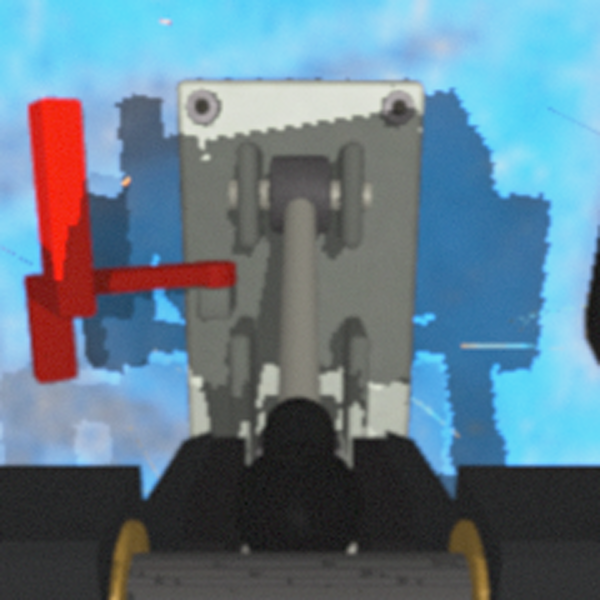

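View pics/s18b.png

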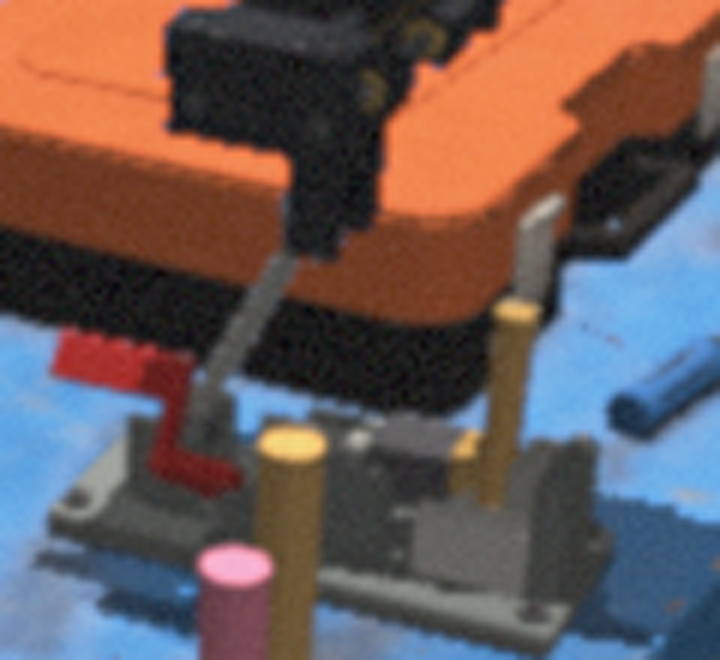

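Call:
send_rows([
  {"tx": -1,"ty": 0,"tz": 0.5,"rx": 0,"ry": 0,"rz": 0,"grip": 0.15},
  {"tx": -1,"ty": 0,"tz": 0.5,"rx": 0,"ry": 0,"rz": 0,"grip": 0.15},
  {"tx": -1,"ty": 0,"tz": 0.5,"rx": 0,"ry": 0,"rz": 0,"grip": 0.15},
  {"tx": -1,"ty": 0,"tz": 0.5,"rx": 0,"ry": 0,"rz": 0,"grip": 0.15},
  {"tx": -1,"ty": 0,"tz": 0.5,"rx": 0,"ry": 0,"rz": 0,"grip": 0.15},
  {"tx": -1,"ty": 0,"tz": 0.5,"rx": 0,"ry": 0,"rz": 0,"grip": 0.15},
  {"tx": -1,"ty": 0,"tz": 0.5,"rx": 0,"ry": 0,"rz": 0,"grip": 0.15},
])

```text
clock: 21.63
ee_pos: [480.3, 190.5, 131.6]
ee_rot: [-3.125, -0.282, -0.03]
ft_force: [16.9, 5.7, 2.0]
finger_gap: 0.264
```

```bash
python3 - <<'E'
from h import *
from bench import r
o,m,im=shot("top","t19"); print(o["clock"],tocl(o["ee_pos"]),o["ft_force"]@UX,o["ft_force"],o["finger_gap"])
s=load("s18"); S=lambda u,v:(u/6+290-.4,v/6+140-.4)
# pin head, seated would be z=118 at bore
print("pred head px crop",((proj(s[1],[411.5,177.6,118])[0]-[290,140]+.4)*6).round(0), "seen ~ (518,312)")
E
```

```text
21.6333 [-14.97024095   0.38565143 131.61107459] 17.630605769083886 [16.88920186  5.6686812   1.99066782] 0.2644590959503203
pred head px crop [500. 309.] seen ~ (518,312)
```

```bash
python3 -c "
from bench import r
print(r.finish_job())"
```

```text
the job is handed in; nothing more can be done
None
```

The job is handed in, and my last checks show it done in the order asked. The robot's clock read about 21.6 s of the 59 s allowed.

- **Pin:** I took the smaller brass pin from the rack and pushed it into the bore until it bottomed at the expected height with about 8 N. I then let go, and it stayed standing.
- **Catch:** I pushed the red catch to the left until it met its stop at about 15 N. Later pictures show it still fully over.
- **Lever:** I gripped the black knob and pulled it towards the robot. At the end the force jumped from 9 to about 17 N with almost no further movement, so I took that as the stop. It was steady for the last half second or so, with the jaw on the pin and the fingers still gripping.

**One disagreement:** in the side view the clamped pin's head sits about 3 pixels from where an exactly upright pin would appear, while its height agrees. I put this down to the jaw pressing the pin over within its 1 mm bore clearance, plus calibration error.

I never touched the steel pin, the tape measure or the screwdriver. I took a last overhead picture but did not inspect it to confirm their positions.

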